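# Spread a heap of blocks in a wash basket and lock the hold-down lid

### The job

Get the wash basket ready for cleaning: spread the heap of five plastic blocks into one even layer over the whole basket floor, every block lying flat, none touching another, with at least one block well inside each quarter of the basket. Then swing the hold-down lid fully shut and turn the latch all the way, so that its nose lies over the lid's edge. Leave the tools and other things on the table where they are.

Things in the scene. Friction and masses are not known exactly. Their poses are not given: they have to be found in the camera images.
- basket_floor (a point): centre of the floor of the open steel wash basket (perforated sheet, fixed to the table on rubber feet). The floor is 10 mm above the table; axes: x along the basket's length (inside 236 mm), y along its width (inside 196 mm) towards the lid hinge, z up. The walls are 4 mm thick and rise 34 mm above the floor (rim 44 mm above the table).
- block1: one of five equal off-white plastic blocks 60x28x28 mm (60 along its own x axis) with two screw holes, 70 g; origin at its centre. At the start the five lie heaped, three side by side and two across them, near the middle of the basket. Lying flat on the floor on any of its four long sides its centre is 14 mm above the floor.
- block2: one of five equal off-white plastic blocks 60x28x28 mm (60 along its own x axis) with two screw holes, 70 g; origin at its centre. See block1.
- block3: one of five equal off-white plastic blocks 60x28x28 mm (60 along its own x axis) with two screw holes, 70 g; origin at its centre. See block1.
- block4: one of five equal off-white plastic blocks 60x28x28 mm (60 along its own x axis) with two screw holes, 70 g; origin at its centre. See block1.
- block5: one of five equal off-white plastic blocks 60x28x28 mm (60 along its own x axis) with two screw holes, 70 g; origin at its centre. See block1.
- lid (a joint): angle of the hold-down lid (244x207 mm, 5 mm steel strip frame, wire grid) in rad: 0 = shut, grows as it opens up and over to the hinge side (starts at 2.2 to 2.4, limit 2.5). A stiff hinge holds it wherever left; about 3 N at the free edge moves it. Shut, its grid is 31 mm above the basket floor: only one flat layer of blocks fits below.
- lid_hinge (a point): middle of the lid's hinge line; the line is parallel to the basket_floor x axis, 106 mm to +y of the basket centre and 48.5 mm above the table; x is along the hinge, and -y points from the hinge to the free edge, z out of the lid's upper (outer) face
- lid_edge (a point): middle of the lid's free edge, 210 mm from the hinge line; same axes as lid_hinge. Shut, the lid's top there is 51 mm above the table. The edge strip is 32 mm wide and plain in the middle; a wire handle 40 mm long, 20 mm high stands on its outer face 65 mm to +x of the middle.
- latch (a joint): angle of the turn latch on the wall opposite the hinge, rad: 0 = its bar lies along the wall, clear of the lid; 1.57 = turned fully to its stop, the nose of the bar over the lid's edge strip. Anticlockwise from above is positive; starts at 0 to 0.25. Light friction (about 1 N at the peg) holds it where left. It swings just above the shut lid.
- latch_pivot (a point): pivot of the turn latch, upper face of its bar, 58 mm above the table, 118 mm to -y of the basket centre (16 mm outside the wall)
- latch_peg (a point): centre of the top of the upright steel finger peg (12 mm diameter, 87 mm above the table, standing 29 mm out of the bar) on the tail of the latch bar, 42 mm from the pivot. At latch angle 0 it lies on the -x side of the pivot (basket_floor axes), at 1.57 on the -y side.
- parts_case: clear lidded parts case 82x120x34 mm, left of the basket; bystander, loose; origin at the centre of its underside
- stopwatch: grey digital timer 50x62x19 mm, right of the basket; bystander, loose; origin at the centre of its underside
- screw_tin: round white tin, 64 mm across, 25 mm high, right of the basket; bystander, loose; origin at the centre of its underside
- driver_cross: screwdriver with red grip, 167 mm long, 18 mm thick, lying near the front edge of the table; bystander, loose; origin at the centre of its underside
- marker_black: dark marker pen, 135 mm long, 14 mm thick, lying near the front edge; bystander, loose; origin at the centre of its underside
- tweezers_fine: black tweezers, 162 mm long, 10 mm thick, front right; bystander, loose; origin at the centre of its underside
- gauge_block: steel setting block 25x40x35 mm, beyond the left far corner of the basket; bystander, loose; origin at the centre of its underside
There are look-alikes about, which are no part of the job. Leave any green look-alike of the block5 alone.

How it is judged:
By the outcome, as a careful person would: the job done as asked, in the order asked, and still so for the second after the job is handed in, with the robot touching nothing.
It also fails if it takes over 72 s, if anything falls off the work surface, if the arm or the gripper's body presses on something with over 40 N, if the wrist force passes 120 N, or if a joint passes its speed limit or range.

### The arm

A 6-joint arm with a two-finger parallel gripper is mounted at the origin on a cart in front of the work surface, level with it; the furniture and walls round the work are solid. World frame = base frame: x ahead of the robot, y to its left, z up, the work surface at z = 0. Lengths are in m, angles in rad, forces in N, time in s.
With the tool pointing down it reaches from about 0.375 to 0.975 m from the base axis. Payload 3.8 kg.
Tool frame: the origin (TCP) lies at the very end of the fingers, on their centre line; the grasp point (between the pads) lies 19 mm behind it; z points along the fingers, y is the direction in which the jaws open and shut (so a half turn about z gives the same grasp; the last joint's range is limited). The gripper opens to 85 mm and grips with 20 to 120 N. Pads are 22 mm wide; open, the fingers measure 114 mm over their backs; the gripper's body (76 mm by 85 mm) begins 54 mm behind the grasp point. The pads swing forward as they close: fully open they stand 13 mm farther back than shut.
Start: joints at [-1.37, 0.264, 1.604, -0, 1.274, -0.037], TCP at [0.159, -0.656, 0.231] pointing down, gripper open.
Joint ranges: [-2.63, 2.63], [-0.94, 2.18], [0.31, 2.57], [-1.31, 4.45], [0, 2.66], [-2.55, 2.55]. Speed limits (rad/s): [2.57, 2.57, 3.14, 3.14, 3.14, 3.14].

### API

Orientations are given as a rotation vector (axis times angle).
In Python, from workcell import bot, read_camera, finish_job gives the robot as it stands. The module is installed in compiled form; this text tells all that it offers.
- The arm moves only by the tool servo_tool, never from a script. Its argument "targets" is text: rows parted by semicolons, each of 7 numbers parted by spaces: the turn, a rotation vector about the tool's x, y, z in rad, then the shift along the tool's x, y, z in mm, then the finger opening in mm, from 0 to 85.4. In form: wx wy wz x y z gripper; .... A call has 1 to 8 rows; each row shifts and turns the pose as measured when the row begins, along the tool's axes as they then stand; what a row does not reach is not made up. A row lasts 1/12 s, in which the tool goes at most 41.7 mm and 7.16 degrees, less where a joint would pass 70% of its speed; a pose out of reach is approached as far as the arm can. A call is refused whole if a number of a shift passes 41.7 or a number of a turn 0.125, either way. A call with a gripper value outside its range is refused whole. The fingers move at their own pace and stop on an object; "newtons" is the grip in N (left out, the last holds). Time passes only in rows, so rows that do not move let the fingers close. It gives the time, the measured TCP pose, the force and the opening at its end, in the units of the state.
- bot.read_state(): the state, without advancing time (a new reading comes with each control period).
- read_camera(name): name is "scene" or "side" or "wrist"; returns a dict with "image" (420x560x3 uint8, red, green, blue), "mtx" (3x3 intrinsics, pixels), "k1" (the pictures are not rectified: a ray, as slopes to the right and down, at radius r is drawn at 1 + k1 r^2 times it, then the intrinsics apply), "eye" and "orientation" of the camera in the world; the wrist camera has in their place "T_tool_cam" (4x4, takes a point from camera to tool coordinates, whose origin is the TCP and whose axes are the flange's). Camera axes: x right, y up, looking along -z (the intrinsics and any distortion apply to the point x, -y, -z); pixel columns grow to the right and rows downward; lengths in m; the calibration is good to about 2 mm. A picture is of the moment at which its call begins: read the wrist's pose just before it. There is no depth.
- finish_job(): hands the job in, once; it reports no verdict.
The state is a dict: "time": time; "q": joint angles; "joint_vel": joint speeds; "joint_torque": joint torques, N m; "tool_pos": TCP position; "tcp_rot": TCP orientation; "wrist_force": force on the tool from outside, world axes, zero at the start; "torque": the same for the moment, N m; "width": opening from 0.0 (shut) to 1.0 (fully open).
Only numpy, scipy, OpenCV 4.12 (cv2) and the standard library are available. Lean on these libraries where they do the work, as an engineer would, in place of code of your own. Each camera call takes 0.05 s, during which the arm holds its last target.

## Working session

There is one attempt and no reset: what is moved stays moved. The work goes in short steps, Python scripts to look and compute and a tool call to move; the robot and the scene stay as the last step left them, time stands still between calls to the robot, and variables do not carry over. Pictures are saved under pics/ and viewed, and the job is handed in when it is done.

Besides the shell and the picture viewer there is one more tool, called as name(argument=value, ...) on one line, values as JSON. servo_tool: Moves the arm, as the interface text tells. Its arguments: {"type":"object","properties":{"targets":{"type":"string"},"newtons":{"type":"number"}},"required":["targets"]}

```bash
mkdir -p pics
python3 - <<'E'
from workcell import bot, read_camera
import cv2
for n in ("scene","side"):
    c=read_camera(n); cv2.imwrite(f"pics/{n}0.png",c["image"][:,:,::-1]); print(n,c["mtx"].tolist(),c["k1"],c["eye"],c["orientation"])
s=bot.read_state(); print(s)
c=read_camera("wrist");cv2.imwrite("pics/wrist0.png",c["image"][:,:,::-1]);print(c["mtx"].tolist(),c["k1"],c["T_tool_cam"])
E
```

```text
scene [[394.58559894240307, 0.0, 279.7156403103903], [0.0, 394.58559894240307, 216.56187569077844], [0.0, 0.0, 1.0]] 0.01573928114336987 [ 0.14722018 -0.59099661  0.6135551 ] [ 0.93328019 -0.26457087 -0.50647021]
side [[481.80847351100124, 0.0, 283.41177789036124], [0.0, 481.80847351100124, 210.57276191674262], [0.0, 0.0, 1.0]] -0.1692668910747252 [0.3884285  0.91193806 0.7544204 ] [ 0.12582395 -1.32797337 -2.67642307]
{'time': 0.1, 'q': array([-1.36991920e+00,  2.64698450e-01,  1.60522400e+00,  2.52102484e-06,
        1.27371132e+00, -3.68738432e-02]), 'joint_vel': array([-1.53812847e-03, -1.05147832e-03, -9.17512215e-04,  4.30361862e-05,
        2.11339584e-03, -6.26181571e-04]), 'joint_torque': array([ 3.08442059e-04, -5.16707253e+01, -3.68591738e+01, -9.20209914e-05,
        6.26704772e-03,  3.64183563e-05]), 'tool_pos': array([ 0.15885942, -0.65536488,  0.23007988]), 'tcp_rot': array([-3.11740129e+00, -3.72336956e-01,  2.58677722e-04]), 'wrist_force': array([-0.3484478 ,  0.60380721, -0.34315181]), 'torque': array([ 0.02376525, -0.0271519 , -0.01263099]), 'width': 0.9981731034545507}
[[299.76055626636946, 0.0, 277.73401576139116], [0.0, 299.76055626636946, 211.54621161488134], [0.0, 0.0, 1.0]] -0.052401397888586075 [[-8.38835484e-04  9.63170922e-01  2.68888587e-01  6.84423949e-02]
 [ 9.99999643e-01  7.81353534e-04  3.20795248e-04 -2.68323840e-04]
 [ 9.88836075e-05  2.68888760e-01 -9.63171234e-01 -1.43006825e-01]
 [ 0.00000000e+00  0.00000000e+00  0.00000000e+00  1.00000000e+00]]
```

View pics/scene0.png

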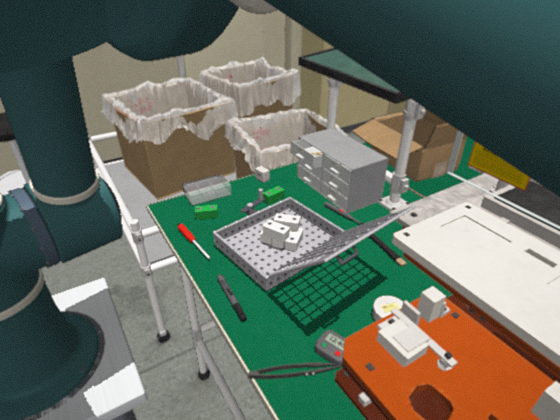

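View pics/side0.png

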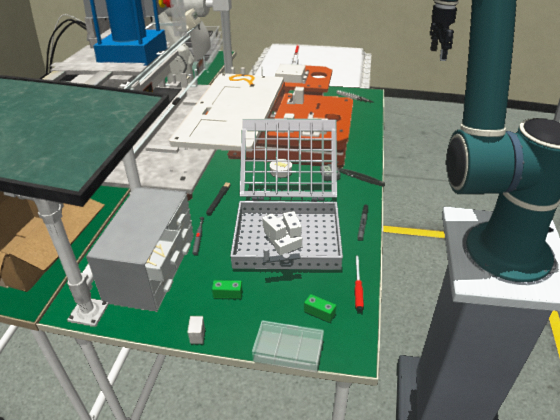

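View pics/wrist0.png

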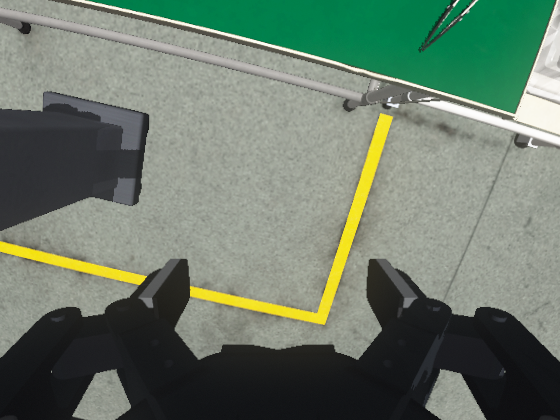

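The scene view shows the basket at about (285,240) with the heap at (283,230). The lid stands open towards the right. Green look-alikes are at (205,211) and (273,195). In the side view the heap is at (284,230), the latch at (283,272) and the green look-alikes at (227,290) and (320,307).

```bash
cat > h.py <<'E'
import numpy as np, cv2
from scipy.spatial.transform import Rotation as R
from workcell import bot, read_camera
def cam(n):
    s=bot.read_state(); c=read_camera(n)
    if n=="wrist":
        T=np.eye(4);T[:3,:3]=R.from_rotvec(s["tcp_rot"]).as_matrix();T[:3,3]=s["tool_pos"]
        W=T@c["T_tool_cam"]; c["R"],c["eye"]=W[:3,:3],W[:3,3]
    else: c["R"]=R.from_rotvec(c["orientation"]).as_matrix()
    return c
def ray(c,uv):
    K=c["mtx"];p=np.array([(uv[0]-K[0,2])/K[0,0],(uv[1]-K[1,2])/K[1,1]]);q=p.copy()
    for _ in range(20): q=p/(1+c["k1"]*(q@q))
    d=c["R"]@np.array([q[0],-q[1],-1]); return d/np.linalg.norm(d)
def onplane(c,uv,z):
    d=ray(c,uv);e=np.asarray(c["eye"]);return e+d*(z-e[2])/d[2]
def proj(c,P):
    p=c["R"].T@(np.asarray(P)-c["eye"]);q=np.array([p[0]/-p[2],-p[1]/-p[2]]);q=q*(1+c["k1"]*(q@q))
    return q*c["mtx"][0,0]+c["mtx"][:2,2]
def tri(cs,uvs):
    A=np.zeros((3,3));b=np.zeros(3);L=[]
    for c,u in zip(cs,uvs):
        d=ray(c,u);M=np.eye(3)-np.outer(d,d);A+=M;b+=M@c["eye"];L.append((M,c["eye"]))
    x=np.linalg.solve(A,b);return x,[np.linalg.norm(M@(x-e)) for M,e in L]
def crop(c,name,u0,v0,u1,v1,k):
    im=c["image"][v0:v1,u0:u1,::-1];cv2.imwrite("pics/"+name,cv2.resize(im,None,fx=k,fy=k,interpolation=cv2.INTER_CUBIC))
E
python3 - <<'E'
from h import *
c=cam("scene");crop(c,"sc1.png",200,180,400,330,4)
c=cam("side");crop(c,"si1.png",220,110,370,300,3)
E
```

```text
(no output)
```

View pics/sc1.png

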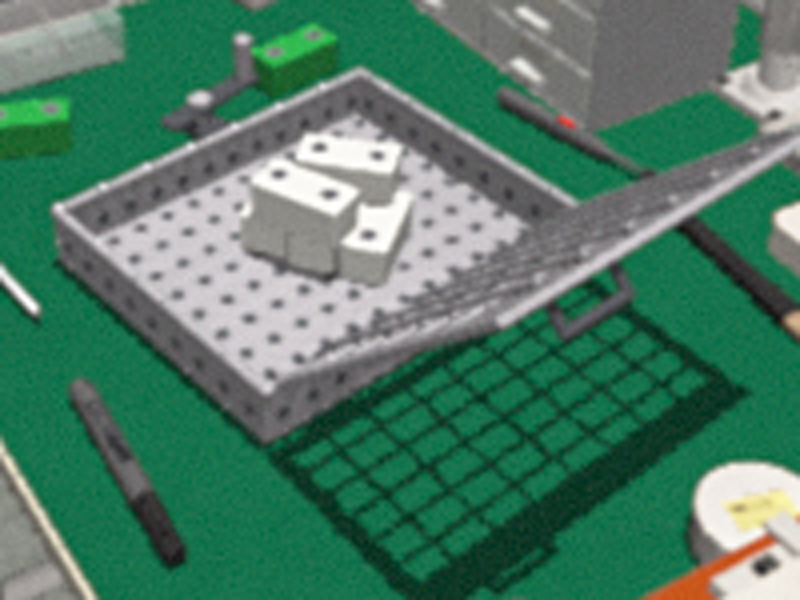

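View pics/si1.png

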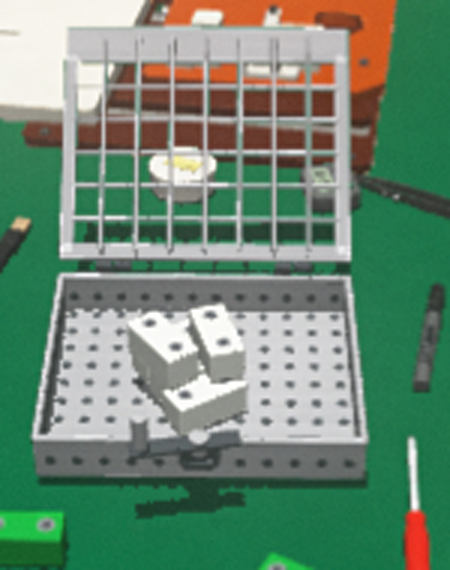

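Run:
```python
from h import *
sc=cam("scene");si=cam("side")
np.set_printoptions(precision=4,suppress=True)
for n,u in dict(L=(215.5,232.5),F=(267,278),B=(290.5,197.5)).items(): print(n,onplane(sc,u,.044))
for n,u in dict(NL=(231.7,255.7),NR=(341.7,256.7),FL=(240,202.7),FR=(337,202.7)).items(): print(n,onplane(si,u,.044))
print("peg",onplane(sc,(260.7,190.5),.087),onplane(si,(220+138/3,110+420/3),.087))
print("piv",onplane(sc,(250,204.5),.058),onplane(si,(220+200/3,110+435/3),.058))
print("peg tri",tri([sc,si],[(260.7,190.5),(266,250)]))
print("lid corners side z?", [tri([sc,si],[a,b]) for a,b in []])
```

```text
L [0.4075 0.1235 0.044 ]
F [ 0.4348 -0.0735  0.044 ]
B [0.6436 0.1613 0.044 ]
NL [0.6384 0.1689 0.044 ]
NR [0.4017 0.1331 0.044 ]
FL [ 0.6678 -0.0243  0.044 ]
FR [ 0.4287 -0.0634  0.044 ]
peg [0.5591 0.1725 0.087 ] [0.5574 0.1851 0.087 ]
piv [0.5247 0.1687 0.058 ] [0.5179 0.1619 0.058 ]
peg tri (array([0.5605, 0.1786, 0.0822]), [np.float64(0.0019312370889123518), np.float64(0.0019312370889121276)])
lid corners side z? []
```

servo_tool(targets="0 0 0 25 -30 -7 85;0 0 0 25 -30 -7 85;0 0 0 25 -30 -7 85;0 0 0 25 -30 -7 85;0 0 0 25 -30 -7 85;0 0 0 25 -30 -7 85;0 0 0 25 -30 -7 85;0 0 0 25 -30 -7 85")

```text
time: 1.02
tool_pos: [0.2973, -0.3705, 0.2836]
tcp_rot: [-3.117, -0.353, 0.003]
wrist_force: [2.0, 0.1, 0.0]
width: 0.995
```

servo_tool(targets="0 0 0 25 -30 -3 85;0 0 0 25 -30 -3 85;0 0 0 25 -30 0 85;0 0 0 25 -30 0 85;0 0 0 25 -30 0 85;0 0 0 25 -30 0 85;0 0 0 25 -30 0 85;0 0 0 25 -30 0 85")

```text
time: 1.68
tool_pos: [0.4432, -0.0782, 0.2964]
tcp_rot: [3.117, 0.348, 0.016]
wrist_force: [0.8, -1.4, 0.5]
width: 0.998
```

servo_tool(targets="0 0 0 21 -28 0 85;0 0 0 21 -28 0 85;0 0 0 21 -28 0 85;0 0 0 21 -28 0 85;0 0 0 0 0 0 85")

```text
time: 2.1
tool_pos: [0.504, 0.0632, 0.2984]
tcp_rot: [3.118, 0.359, 0.026]
wrist_force: [0.7, -0.3, -1.0]
width: 0.995
```

Run:
```python
from h import *
c=cam("wrist");crop(c,"w1.png",0,0,560,420,1.4);crop(c,"w1z.png",150,60,410,260,3)
s=bot.read_state();print(s["tool_pos"],s["tcp_rot"],s["q"])
```

```text
[0.50300227 0.06110593 0.29831214] [3.11594113 0.35888838 0.0232859 ] [ 0.0747296  -0.10460483  1.8775168  -0.00447319  1.35364842  1.4171111 ]
```

View pics/w1.png

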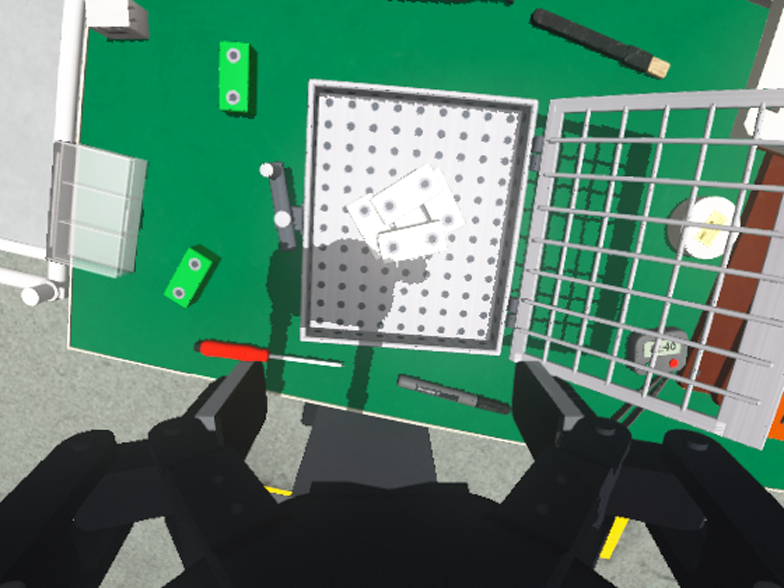

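View pics/w1z.png

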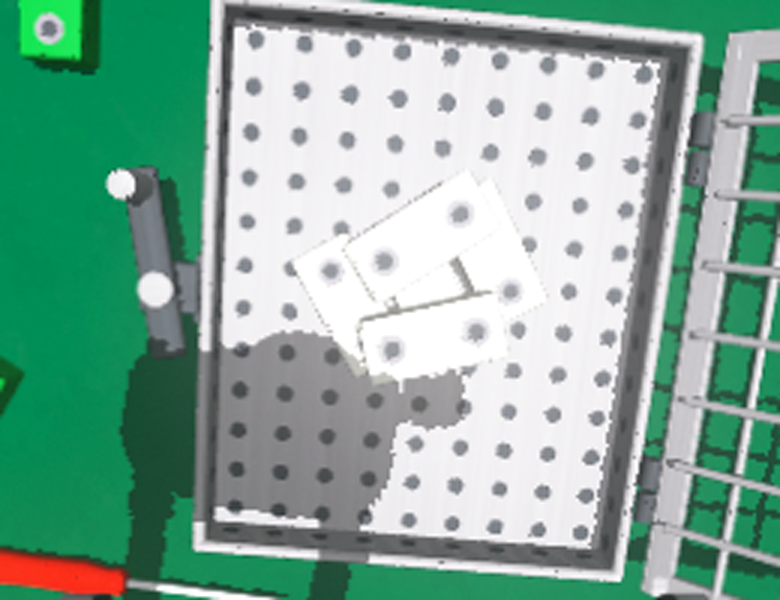

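Run:
```python
from h import *
np.set_printoptions(precision=4,suppress=True)
c=cam("wrist")
z=lambda u:(u[0]/3+150,u[1]/3+60)
P={}
for n,u in dict(TL=(213,-4),TR=(703,36),BR=(622,582),BL=(194,548)).items(): P[n]=onplane(c,z(u),.044);print(n,P[n])
print("ctr",sum(P.values())/4)
for a,b in (("TL","TR"),("TR","BR"),("BR","BL"),("BL","TL")):
    d=P[b]-P[a];print(a,b,np.linalg.norm(d),np.degrees(np.arctan2(d[1],d[0])))
print("peg",onplane(c,z((120,184)),.087),"piv",onplane(c,z((155,289)),.058))
for n,u,h in (("A1",(460,214),.066),("A2",(384,261),.066),("B1",(391,349),.066),("B2",(477,332),.066),("b1",(331,271),.038),("b2",(511,291),.038)):print(n,onplane(c,z(u),h))
```

```text
TL [0.6389 0.1628 0.044 ]
TR [ 0.6708 -0.0377  0.044 ]
BR [ 0.4298 -0.0747  0.044 ]
BL [0.4012 0.1277 0.044 ]
ctr [0.5352 0.0445 0.044 ]
TL TR 0.20307668439789264 -80.96567305495849
TR BR 0.24378379817932133 -171.2708754978243
BR BL 0.20444242748519711 98.06222856281028
BL TL 0.24032631555296055 8.406133102922144
peg [0.5579 0.1758 0.087 ] piv [0.518  0.1624 0.058 ]
A1 [0.5766 0.045  0.066 ]
A2 [0.5514 0.0708 0.066 ]
B1 [0.5167 0.0597 0.066 ]
B2 [0.5318 0.0263 0.066 ]
b1 [0.5406 0.0921 0.038 ]
b2 [0.5503 0.0123 0.038 ]
```

```bash
cat >> h.py <<'E'
C=np.array([.5352,.0445]);YAW=np.radians(8.5)
E1=np.array([np.cos(YAW),np.sin(YAW)]);E2=np.array([-E1[1],E1[0]])
def loc(p): d=np.asarray(p)[:2]-C;return np.array([d@E1,d@E2])*1000
def wor(uv): return C+E1*uv[0]/1000+E2*uv[1]/1000
def tip(target=None,yaw=None):
    """report tool pose; shift in tool axes (mm) to target xyz (m), and turn about tool z for tool-x yaw (deg); tilt fix"""
    s=bot.read_state();M=R.from_rotvec(s["tcp_rot"]).as_matrix();p=s["tool_pos"]
    y=np.degrees(np.arctan2(M[1,0],M[0,0]));print("pos",np.round(p,4),"loc",np.round(loc(p),1),"yaw",round(y,2),"q",np.round(s["q"],2),"w",round(s["width"]*85.4,1),"F",np.round(s["wrist_force"],1))
    if target is not None: print("shift tool mm",np.round(M.T@(np.asarray(target)-p)*1000,1))
    yy=y if yaw is None else yaw
    a=np.radians(yy);D=np.array([[np.cos(a),np.sin(a),0],[np.sin(a),-np.cos(a),0],[0,0,-1]])
    print("turn",np.round(R.from_matrix(M.T@D).as_rotvec(),4))
    if target is not None: print("shift after turn",np.round(D.T@(np.asarray(target)-p)*1000,1))
E
python3 - <<'E'
from h import *
np.set_printoptions(precision=1,suppress=True)
c=cam("wrist")
z=lambda u:(u[0]/3+150,u[1]/3+60)
for n,u,h in (("left",(290,262),.038),("low",(372,383),.038),("right",(548,295),.038),("top",(490,176),.038),("A1",(460,214),.066),("A2",(384,261),.066),("B1",(391,349),.066),("B2",(477,332),.066),("b1",(331,271),.038),("b2",(511,291),.038)):print(n,loc(onplane(c,z(u),h)))
tip((.564,.058,.2))
E
```

```text
left [13.9 62.5]
low [-37.2  22.4]
right [  8.6 -52.9]
top [ 57.3 -21.6]
A1 [40.  -7.7]
A2 [18.8 21.6]
B1 [-17.1  15.8]
B2 [ -7.2 -19.5]
b1 [11.4 44.2]
b2 [  9.  -36.2]
pos [0.5 0.1 0.3] loc [-30.7  18.4] yaw 12.96 q [ 0.1 -0.1  1.9 -0.   1.4  1.4] w 84.4 F [-0.5 -0.2  0.5]
shift tool mm [59.  13.2 99.1]
turn [ 0. -0. -0.]
shift after turn [60.3 14.  98.2]
```

servo_tool(targets="0 0 -0.11 11 5 25 85;0 0 -0.11 11 5 25 85;0 0 -0.11 11 5 25 85;0 0 -0.11 11 5 25 85;0 0 -0.11 11 5 20 85;0 0 0 0 0 0 85")

```text
time: 2.75
tool_pos: [0.5657, 0.0483, 0.1803]
tcp_rot: [2.883, 1.205, 0.03]
wrist_force: [-1.3, -0.2, -0.3]
width: 0.996
```

Run:
```python
from h import *
tip((.564,.058,.036),44.3)
c=cam("wrist");crop(c,"w2.png",0,0,560,420,1.4)
```

```text
pos [0.5657 0.0483 0.1803] loc [30.7 -0.7] yaw 45.36 q [ 0.05  0.09  1.91 -0.01  1.12  0.83] w 85.1 F [-1.3 -0.2 -0.3]
shift tool mm [  4.1 -11.3 144.1]
turn [ 0.0228 -0.0113  0.0184]
shift after turn [  5.5  -8.1 144.3]
```

View pics/w2.png

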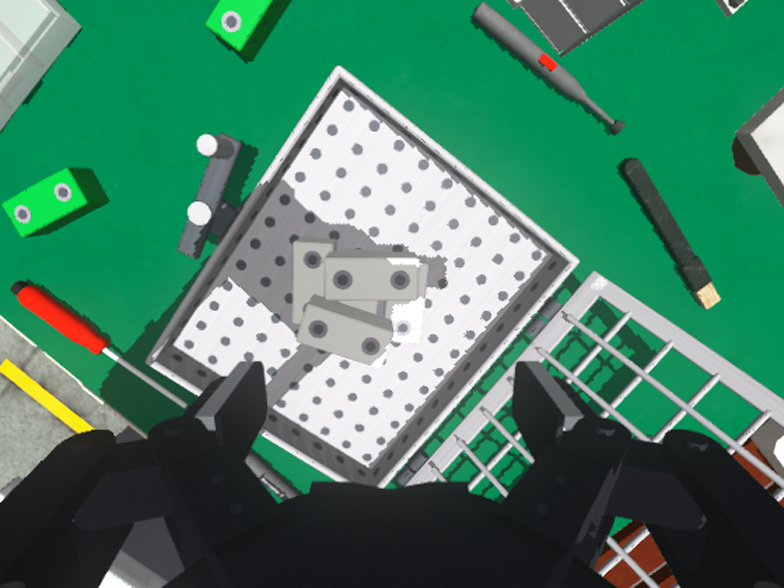

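Run:
```python
from h import *
c=cam("wrist")
a,b,d,e,f,g=[onplane(c,(u/1.4,v/1.4),h) for u,v,h in ((342,280,.066),(400,280,.066),(318,329,.066),(370,346,.066),(312,260,.038),(403,328,.038))]
for p,q in((a,b),(d,e),(f,g)):print((p+q)/2,loc((p+q)/2),np.linalg.norm(p-q),np.degrees(np.arctan2(*(q-p)[1::-1])))
tip(((a+b)/2)[:2].tolist()+[.036],44.3)
```

```text
[0.56505978 0.06000104 0.066     ] [31.82299705 10.91721576] 0.03673094398474639 -45.260569268926496
[0.52496929 0.04542848 0.066     ] [-9.98109826  2.43047822] 0.03590158528425848 -64.70934828151005
[0.54629   0.0547083 0.038    ] [12.47706377  8.45696369] 0.0809145435426523 -83.28921080242277
pos [0.5661 0.0485 0.1838] loc [31.2 -0.7] yaw 45.03 q [ 0.05  0.08  1.91 -0.01  1.13  0.84] w 85.1 F [ 0.7 -0.7  0.3]
shift tool mm [  5.4 -12.6 147.6]
turn [ 0.0249 -0.0135  0.0126]
shift after turn [  7.3  -9.  147.8]
```

servo_tool(targets="0.025 -0.013 0.01 7 -9 20 85;0 0 0 0 0 35 85;0 0 0 0 0 35 85;0 0 0 0 0 20 85;0 0 0 0 0 0 85")

```text
time: 3.27
tool_pos: [0.5725, 0.0553, 0.0847]
tcp_rot: [2.913, 1.157, 0.031]
wrist_force: [-1.2, -0.1, -1.0]
width: 0.995
```

Run:
```python
from h import *
tip((.565,.0595,.036),44.7)
```

```text
pos [0.5725 0.0553 0.0847] loc [38.5  5.1] yaw 43.34 q [ 0.05  0.2   1.97 -0.    0.95  0.87] w 84.9 F [-1.2 -0.1 -1. ]
shift tool mm [-3.3 -8.9 48.6]
turn [ 0.0138 -0.0159 -0.0238]
shift after turn [-2.3 -8.3 48.7]
```

servo_tool(targets="0.014 -0.016 -0.024 -2 -8 5 85;0 0 0 0 0 20 85;0 0 0 0 0 10 85;0 0 0 0 0 0 85")

```text
time: 3.6
tool_pos: [0.569, 0.0588, 0.0576]
tcp_rot: [2.905, 1.19, 0.012]
wrist_force: [0.3, -0.2, 0.3]
width: 0.993
```

Run:
```python
from h import *
tip((.565,.0595,.036),44.7)
```

```text
pos [0.569  0.0588 0.0576] loc [35.5  9.1] yaw 44.55 q [0.06 0.24 1.99 0.   0.91 0.85] w 84.8 F [ 0.3 -0.2  0.3]
shift tool mm [-2.5 -3.4 21.5]
turn [ 0.0051 -0.0059 -0.0027]
shift after turn [-2.3 -3.3 21.6]
```

servo_tool(targets="0.005 -0.006 0 -2.5 -3.5 14 85;0 0 0 0 0 12 85;0 0 0 0 0 0 85")

```text
time: 3.85
tool_pos: [0.5679, 0.0598, 0.0346]
tcp_rot: [2.905, 1.19, 0.01]
wrist_force: [-0.5, -0.6, 0.6]
width: 0.994
```

Run:
```python
from h import *
tip((.565,.0595,.036),44.7)
```

```text
pos [0.5679 0.0598 0.0346] loc [34.6 10.3] yaw 44.53 q [ 0.06  0.27  2.   -0.    0.87  0.86] w 84.9 F [-0.5 -0.6  0.6]
shift tool mm [-2.3 -1.8 -1.4]
turn [ 0.0044 -0.0049 -0.0029]
shift after turn [-2.3 -1.8 -1.4]
```

Good position; close.

servo_tool(targets="0 0 0 -2 -1.5 -1 50;0 0 0 0 0 0 50;0 0 0 0 0 0 50;0 0 0 0 0 0 50;0 0 0 0 0 0 50", newtons=40)

```text
time: 4.27
tool_pos: [0.5658, 0.0597, 0.0366]
tcp_rot: [2.905, 1.19, 0.011]
wrist_force: [0.5, -0.3, -0.4]
width: 0.696
```

Run:
```python
from h import *
tip((.565,.0595,.036),44.7)
c=cam("wrist");crop(c,"w3.png",100,100,460,370,2)
```

```text
pos [0.5658 0.0597 0.0366] loc [32.5 10.5] yaw 44.54 q [ 0.06  0.26  2.   -0.    0.87  0.85] w 59.4 F [ 0.5 -0.3 -0.4]
shift tool mm [-0.7 -0.5  0.6]
turn [ 0.0049 -0.0055 -0.0028]
shift after turn [-0.7 -0.5  0.6]
```

View pics/w3.png

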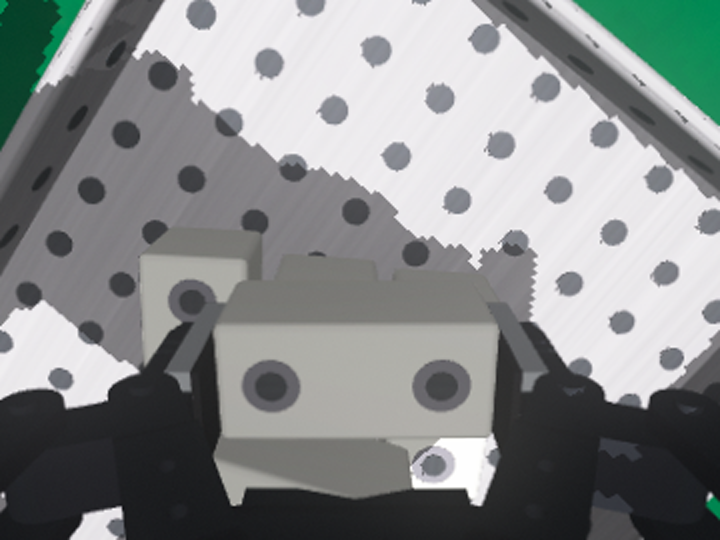

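servo_tool(targets="0 0 0 0 0 -40 50;0 0 0 0 0 -40 50;0 0 -0.12 -13 -7 0 50;0 0 -0.12 -13 -7 0 50;0 0 -0.12 -13 -7 0 50;0 0 -0.12 -13 -7 0 50;0 0 -0.12 -13 -7 0 50;0 0 -0.12 -13 -7 0 50")

```text
time: 4.98
tool_pos: [0.4929, 0.0115, 0.1203]
tcp_rot: [2.268, 2.166, 0.011]
wrist_force: [0.0, -0.4, -0.3]
width: 0.699
```

servo_tool(targets="0 0 -0.11 -13 -7 0 50;0 0 -0.08 -12 -5 0 50;0 0 0 0 0 0 50")

```text
time: 5.23
tool_pos: [0.4782, -0.0155, 0.1202]
tcp_rot: [2.035, 2.385, 0.008]
wrist_force: [0.3, 0.2, -0.7]
width: 0.693
```

Run:
```python
from h import *
tip(wor((-62,-56)).tolist()+[.009],98.5)
```

```text
pos [ 0.4782 -0.0155  0.1202] loc [-65.3 -50.9] yaw 99.05 q [-0.09 -0.02  2.13  0.    1.02 -0.24] w 59.2 F [ 0.3  0.2 -0.7]
shift tool mm [ -5.    2.3 111.2]
turn [0.0081 0.0011 0.0097]
shift after turn [ -5.1   3.3 111.2]
```

servo_tool(targets="0.008 0 0.01 -5 3 20 50;0 0 0 0 0 30 50;0 0 0 0 0 25 50;0 0 0 0 0 15 50;0 0 0 0 0 0 50")

```text
time: 5.65
tool_pos: [0.4873, -0.0199, 0.0311]
tcp_rot: [2.063, 2.358, 0.01]
wrist_force: [-0.0, -0.3, -0.1]
width: 0.697
```

Run:
```python
from h import *
tip(wor((-62,-56)).tolist()+[.009],98.5)
```

```text
pos [ 0.4873 -0.0199  0.0311] loc [-56.9 -56.6] yaw 97.63 q [-0.09  0.13  2.18  0.    0.82 -0.23] w 59.5 F [-0.  -0.3 -0.1]
shift tool mm [ 0.6 -5.3 22. ]
turn [ 0.0107  0.0023 -0.0152]
shift after turn [ 0.6 -5.1 22.1]
```

servo_tool(targets="0.011 0 -0.015 0.5 -6 10 50;0 0 0 0 -1 11 50;0 0 0 0 0 4 50;0 0 0 0 0 0 50")

```text
time: 5.98
tool_pos: [0.4825, -0.0198, 0.008]
tcp_rot: [2.051, 2.376, -0.002]
wrist_force: [-0.1, -0.0, -0.7]
width: 0.695
```

Run:
```python
from h import *
tip(wor((-62,-56)).tolist()+[.009],98.5)
```

```text
pos [ 0.4825 -0.0198  0.008 ] loc [-61.6 -55.8] yaw 98.42 q [-0.09  0.16  2.19 -0.    0.78 -0.24] w 59.4 F [-0.1 -0.  -0.7]
shift tool mm [-0.2 -0.4 -1. ]
turn [ 0.0009  0.0029 -0.0014]
shift after turn [-0.2 -0.4 -1. ]
```

servo_tool(targets="0 0 0 0 0 1.5 50;0 0 0 0 0 0 72;0 0 0 0 0 0 72;0 0 0 0 0 0 72;0 0 0 0 0 -20 72;0 0 0 0 0 -35 72;0 0 0 0 0 -35 72;0 0 0 0 0 0 72")

```text
time: 6.65
tool_pos: [0.4822, -0.019, 0.0991]
tcp_rot: [2.053, 2.376, -0.003]
wrist_force: [0.9, 0.2, 1.1]
width: 0.841
```

Run:
```python
from h import *
tip((.525,.045,.041),24.8+0)
c=cam("wrist");crop(c,"w4.png",0,0,560,420,1.4)
```

```text
pos [ 0.4822 -0.019   0.0991] loc [-61.9 -55. ] yaw 98.34 q [-0.09  0.02  2.14 -0.    0.98 -0.23] w 71.8 F [0.9 0.2 1.1]
shift tool mm [57.3 51.7 57.9]
turn [9.0000e-04 2.4000e-03 1.2835e+00]
shift after turn [ 65.7 -40.1  58.1]
```

View pics/w4.png

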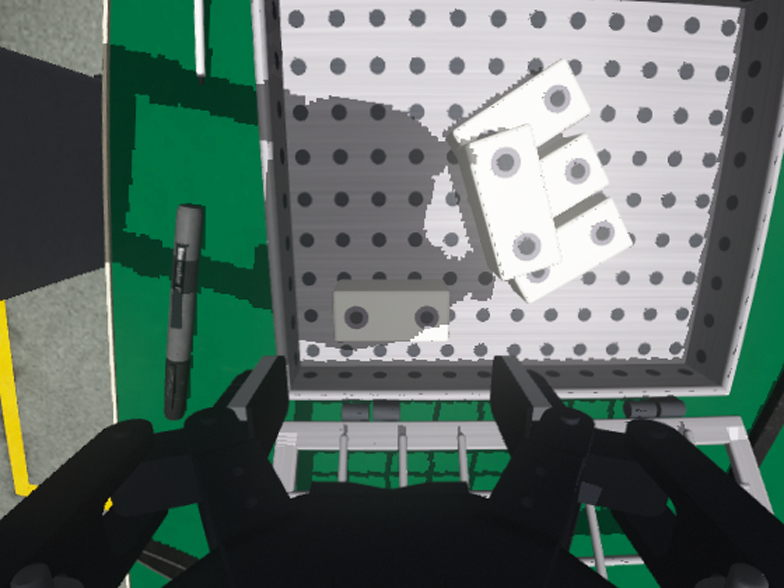

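Run:
```python
from h import *
c=cam("wrist")
P=[onplane(c,(u/1.4,v/1.4),h) for u,v,h in ((506,161,.066),(527,246,.066),(602,232,.038),(537,270,.038),(577,171,.038),(557,98,.038),(356,317,.038),(427,317,.038))]
for p in P: print(np.round(p,4),np.round(loc(p),1))
a,b=P[:2];print((a+b)/2,np.linalg.norm(a-b),np.degrees(np.arctan2(*(a-b)[1::-1])))
a,b=P[2:4];print((a+b)/2,np.linalg.norm(a-b),np.degrees(np.arctan2(*(a-b)[1::-1])))
a,b=P[:2];m=(a+b)/2
tip((m[0],m[1],.041),np.degrees(np.arctan2(*(a-b)[1::-1])))
```

```text
[0.5159 0.0627 0.066 ] [-16.4  20.8]
[0.5319 0.0307 0.066 ] [ -5.3 -13.2]
[0.5764 0.04   0.038 ] [ 40.1 -10.6]
[0.5492 0.0169 0.038 ] [  9.8 -29.4]
[0.557  0.0657 0.038 ] [24.7 17.8]
[0.5402 0.0952 0.038 ] [12.4 49.4]
[ 0.4641 -0.0202  0.038 ] [-79.9 -53.5]
[ 0.4996 -0.015   0.038 ] [-44.  -53.6]
[0.52390403 0.04668865 0.066     ] 0.035730092294218294 116.51177811316037
[0.5628076  0.02842029 0.038     ] 0.035635019818520366 40.33845997861707
pos [ 0.4787 -0.0188  0.0944] loc [-65.2 -54.2] yaw 98.34 q [-0.09  0.03  2.14 -0.    0.98 -0.23] w 71.8 F [0.1 0.2 0.1]
shift tool mm [58.2 54.6 53. ]
turn [-0.0075 -0.0005 -0.3172]
shift after turn [38.4 69.6 53.4]
```

servo_tool(targets="0 0 -0.105 17 20 0 55;0 0 -0.105 17 21 0 55;0 0 -0.105 17 21 0 55;0 0 0 0 0 0 55;0 0 0 0 0 0 55")

```text
time: 7.17
tool_pos: [0.5222, 0.0475, 0.0868]
tcp_rot: [-1.634, -2.668, 0.017]
wrist_force: [-1.3, -0.4, 0.1]
width: 0.644
```

Run:
```python
from h import *
tip((.5239,.0465,.041),116)
```

```text
pos [0.5222 0.0475 0.0868] loc [-12.4   4.9] yaw 117.03 q [ 0.04  0.13  2.05 -0.    0.98 -0.43] w 55.0 F [-1.3 -0.4  0.1]
shift tool mm [-1.9  1.8 45.7]
turn [-0.0161 -0.0054  0.018 ]
shift after turn [-1.6  1.1 45.8]
```

servo_tool(targets="-0.016 -0.005 0.018 -1.5 1 15 55;0 0 0 0 0 15 50;0 0 0 0 0 12 50;0 0 0 0 0 0 50")

```text
time: 7.5
tool_pos: [0.5192, 0.0452, 0.039]
tcp_rot: [-1.669, -2.655, 0.006]
wrist_force: [-0.5, 0.7, -1.2]
width: 0.584
```

Run:
```python
from h import *
tip((.5239,.0465,.041),116)
c=cam("wrist");crop(c,"w5.png",100,100,460,370,2)
```

```text
pos [0.5192 0.0452 0.039 ] loc [-15.7   3. ] yaw 115.7 q [ 0.04  0.18  2.09 -0.    0.87 -0.41] w 49.8 F [-0.5  0.7 -1.2]
shift tool mm [-0.8  4.8 -2. ]
turn [-0.0062 -0.0023 -0.0053]
shift after turn [-0.9  4.8 -2. ]
```

View pics/w5.png

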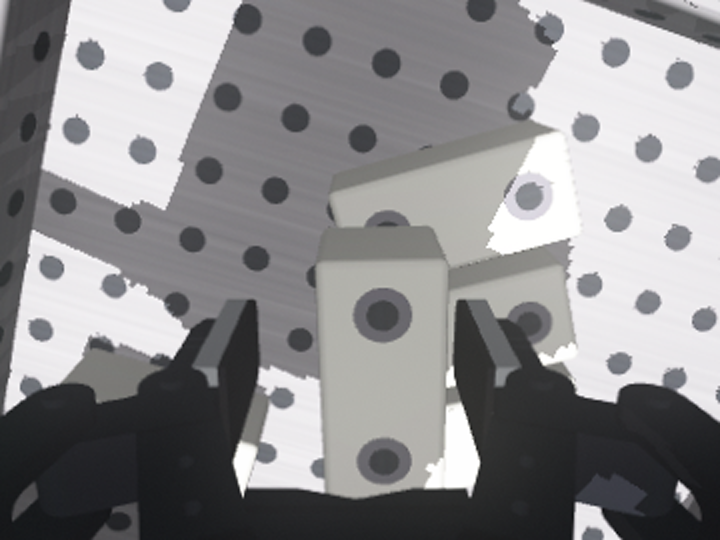

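servo_tool(targets="-0.006 0 0 -1 6 -3 50;0 0 0 0 0 0 15;0 0 0 0 0 0 15;0 0 0 0 0 0 15;0 0 0 0 0 0 15;0 0 0 0 0 0 15")

```text
time: 8.05
tool_pos: [0.5264, 0.0456, 0.0449]
tcp_rot: [1.676, 2.657, 0.004]
wrist_force: [-0.1, -0.6, -0.8]
width: 0.321
```

Run:
```python
from h import *
tip(wor((74,50)).tolist()+[.15],98.5)
```

```text
pos [0.5264 0.0456 0.0449] loc [-8.5  2.4] yaw 115.49 q [ 0.04  0.18  2.08  0.    0.88 -0.41] w 27.5 F [-0.1 -0.6 -0.8]
shift tool mm [  21.5   93.1 -104.8]
turn [ 0.0021 -0.0015  0.2966]
shift after turn [  47.6   82.5 -105.1]
```

servo_tool(targets="0 0 0 0 0 -35 15;0 0 0 0 0 -30 15;0 0 0.1 12 29 0 15;0 0 0.1 12 29 0 15;0 0 0.1 12 29 0 15;0 0 0 0 0 0 15;0 0 0 0 0 0 15")

```text
time: 8.63
tool_pos: [0.5974, 0.1106, 0.114]
tcp_rot: [-2.073, -2.361, -0.005]
wrist_force: [0.0, -0.3, -1.1]
width: 0.314
```

Run:
```python
from h import *
tip(wor((74,50)).tolist()+[.0175],98.5)
```

```text
pos [0.5974 0.1106 0.114 ] loc [71.3 56.2] yaw 97.44 q [0.14 0.23 1.87 0.   1.04 0.01] w 26.8 F [ 0.  -0.3 -1.1]
shift tool mm [-6.3  2.6 96.5]
turn [ 0.0025 -0.0023 -0.0185]
shift after turn [-6.2  2.7 96.5]
```

servo_tool(targets="0 0 -0.018 -6 3 20 15;0 0 0 0 0 30 15;0 0 0 0 0 30 15;0 0 0 0 0 10 15;0 0 0 0 0 0 15")

```text
time: 9.05
tool_pos: [0.6023, 0.1043, 0.0243]
tcp_rot: [2.041, 2.384, 0.011]
wrist_force: [-0.0, -0.4, -1.1]
width: 0.317
```

Run:
```python
from h import *
tip(wor((74,50)).tolist()+[.0175],98.5)
```

```text
pos [0.6023 0.1043 0.0243] loc [75.2 49.2] yaw 98.86 q [ 0.13  0.34  1.92  0.    0.87 -0.03] w 27.1 F [-0.  -0.4 -1.1]
shift tool mm [ 0.8 -1.3  6.8]
turn [ 0.0076 -0.0017  0.0063]
shift after turn [ 0.8 -1.2  6.8]
```

servo_tool(targets="0.007 0 0 1 -1 6 15;0 0 0 0 0 4 15;0 0 0 0 0 0 40;0 0 0 0 0 0 40;0 0 0 0 0 0 40;0 0 0 0 0 -20 40;0 0 0 0 0 -40 40;0 0 0 0 0 -40 60")

```text
time: 9.72
tool_pos: [0.5954, 0.1035, 0.1124]
tcp_rot: [-2.036, -2.379, 0.014]
wrist_force: [0.8, 0.3, 0.5]
width: 0.591
```

servo_tool(targets="0 0 0 -25 -25 0 85;0 0 0 -25 -25 0 85;0 0 0 0 0 0 85")

```text
time: 9.97
tool_pos: [0.5639, 0.0472, 0.1285]
tcp_rot: [2.031, 2.385, 0.016]
wrist_force: [-0.2, 0.6, -0.6]
width: 0.991
```

Run:
```python
from h import *
tip()
c=cam("wrist");crop(c,"w6.png",0,0,560,420,1.4)
```

```text
pos [0.5639 0.0472 0.1285] loc [28.8 -1.5] yaw 99.16 q [ 0.04  0.14  1.95  0.    1.04 -0.12] w 84.7 F [-0.2  0.6 -0.6]
turn [0.0139 0.0006 0.    ]
```

View pics/w6.png

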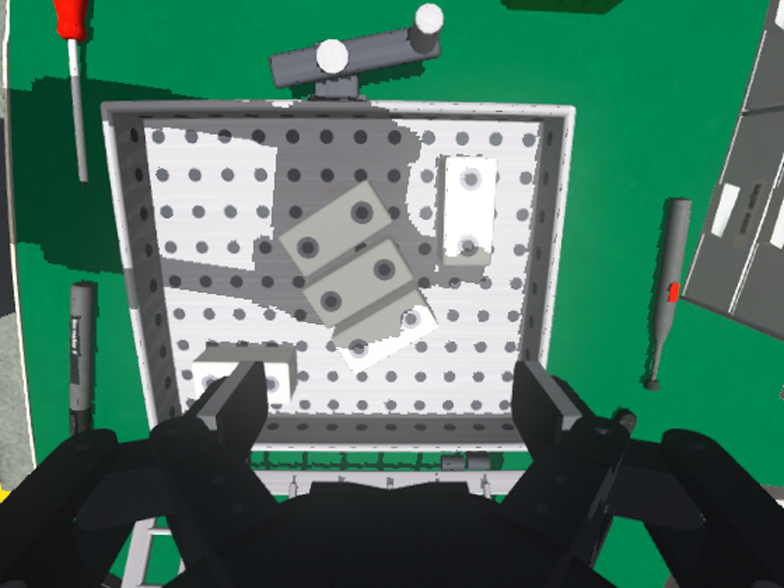

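Run:
```python
from h import *
c=cam("wrist")
for n,q in dict(T=((308,247),(361,212)),M=((331,301),(384,269)),R=((359,348),(410,319)),B=((468,245),(471,179)),A=((210,384),(271,384))).items():
    a,b=[onplane(c,(u/1.4,v/1.4),.038) for u,v in q]; m=(a+b)/2;ax=np.degrees(np.arctan2(*(b-a)[1::-1]))
    print(n,np.round(m,4),np.round(loc(m),1),np.linalg.norm(b-a),ax,ax-8.5)
    if n=="T": tip((m[0],m[1],.008),ax+90)
```

```text
T [0.5309 0.0853 0.038 ] [ 1.8 40.9] 0.03562111721643269 41.709513393989695 33.209513393989695
pos [0.566  0.0496 0.1281] loc [31.2  0.5] yaw 99.13 q [ 0.04  0.14  1.95  0.    1.03 -0.12] w 85.3 F [ 0.1  1.4 -0.7]
shift tool mm [ 40.6 -30.9 119.7]
turn [ 0.0158  0.0033 -0.5687]
shift after turn [ 50.   -2.5 120.1]
M [0.5479 0.0558 0.038 ] [14.2  9.3] 0.03605478165677569 40.48224815414335 31.98224815414335
R [0.5678 0.0289 0.038 ] [ 29.9 -20.2] 0.03532804957576882 39.98476815804149 31.48476815804149
B [0.6033 0.1062 0.038 ] [76.4 51. ] 0.03596192356488287 99.1358102465517 90.6358102465517
A [ 0.4853 -0.0174  0.038 ] [-58.5 -53.8] 0.03792377449549231 9.123789953536333 0.6237899535363329
```

servo_tool(targets="0.015 0 -0.114 9 -4 8 85;0 0 -0.114 9 -4 8 85;0 0 -0.114 9 -4 8 85;0 0 -0.114 9 -4 8 85;0 0 -0.114 9 -4 5 85;0 0 0 0 0 0 85;0 0 0 0 0 0 85")

```text
time: 10.65
tool_pos: [0.5356, 0.0891, 0.0914]
tcp_rot: [1.245, 2.878, 0.009]
wrist_force: [0.2, -0.5, -0.1]
width: 0.994
```

Run:
```python
from h import *
tip(wor((0,39.5)).tolist()+[.008],131.5)
c=cam("wrist");crop(c,"w7.png",100,100,460,370,2)
```

```text
pos [0.5356 0.0891 0.0914] loc [ 7. 44.] yaw 133.21 q [ 0.12  0.14  2.03  0.    0.97 -0.64] w 84.9 F [ 0.2 -0.5 -0.1]
shift tool mm [ 0.5 -9.  83.3]
turn [0.0077 0.0027 0.0298]
shift after turn [ 0.  -8.4 83.4]
```

View pics/w7.png

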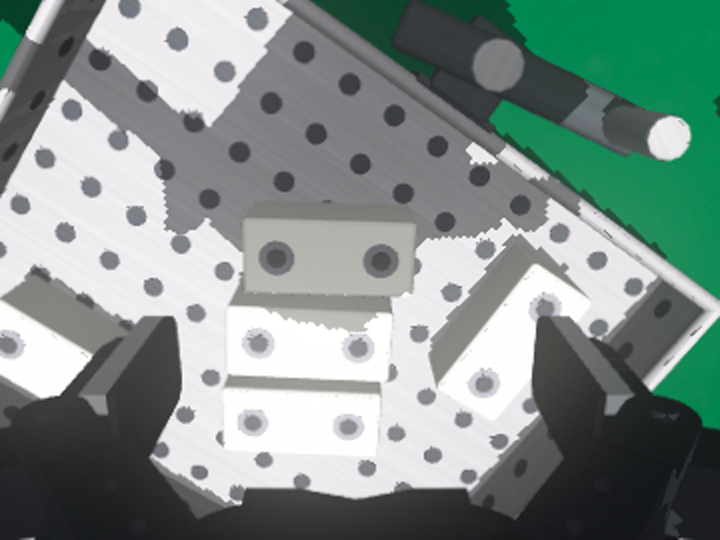

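servo_tool(targets="0.008 0.003 0.03 0 -9 10 76;0 0 0 0 0 10 76;0 0 0 0 0 15 76;0 0 0 0 0 0 76")

```text
time: 11.03
tool_pos: [0.5343, 0.0836, 0.0575]
tcp_rot: [1.301, 2.854, 0.006]
wrist_force: [-0.7, -0.4, -0.8]
width: 0.89
```

Run:
```python
from h import *
tip(wor((0,39.5)).tolist()+[.008],131.5)
c=cam("wrist");crop(c,"w8.png",100,100,460,370,2)
```

```text
pos [0.5343 0.0836 0.0575] loc [ 4.9 38.8] yaw 130.99 q [ 0.11  0.18  2.05  0.    0.9  -0.61] w 76.0 F [-0.7 -0.4 -0.8]
shift tool mm [ 3.4 -4.  49.5]
turn [ 0.0055  0.0035 -0.0089]
shift after turn [ 3.2 -3.7 49.5]
```

View pics/w8.png

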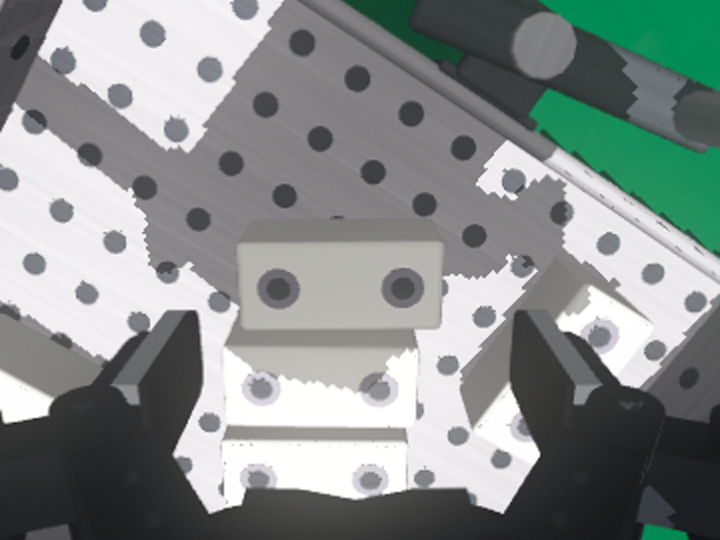

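servo_tool(targets="0.005 0.003 0 4 -5 13 76;0 0 0 0 0 20 76;0 0 0 0 0 12 76;0 0 0 0 0 0 76")

```text
time: 11.42
tool_pos: [0.5329, 0.0838, 0.0143]
tcp_rot: [1.303, 2.85, 0.008]
wrist_force: [-1.3, -0.6, 1.1]
width: 0.893
```

Run:
```python
from h import *
tip(wor((0,39.5)).tolist()+[.008],131.5)
```

```text
pos [0.5329 0.0838 0.0143] loc [ 3.6 39.2] yaw 130.87 q [ 0.11  0.24  2.08  0.    0.81 -0.6 ] w 76.3 F [-1.3 -0.6  1.1]
shift tool mm [ 2.2 -2.9  6.3]
turn [ 0.0076  0.0052 -0.011 ]
shift after turn [ 2.2 -2.9  6.3]
```

servo_tool(targets="0.008 0.005 -0.01 3 -3 7 76;0 0 0 0 0 0 50;0 0 0 0 0 0 50;0 0 0 0 0 0 50;0 0 0 0 0 0 50;0 0 0 0 0 0 50")

```text
time: 11.92
tool_pos: [0.5297, 0.0844, 0.0083]
tcp_rot: [1.29, 2.863, 0.0]
wrist_force: [0.0, 0.6, -0.9]
width: 0.695
```

Run:
```python
from h import *
tip(wor((-62,56)).tolist()+[.08],98.5)
```

```text
pos [0.5297 0.0844 0.0083] loc [ 0.5 40.2] yaw 131.49 q [ 0.11  0.25  2.08 -0.    0.81 -0.61] w 59.3 F [ 0.   0.6 -0.9]
shift tool mm [ 47.2 -43.8 -71.7]
turn [0.0006 0.0006 0.5757]
shift after turn [ 15.8 -62.5 -71.7]
```

servo_tool(targets="0 0 0 0 0 -40 50;0 0 0 0 0 -35 50;0 0 0.115 7 -11 0 50;0 0 0.115 7 -11 0 50;0 0 0.115 7 -11 0 50;0 0 0.115 7 -11 0 50;0 0 0.11 5 -10 0 50;0 0 0 0 0 0 50")

```text
time: 12.58
tool_pos: [0.4659, 0.0878, 0.0883]
tcp_rot: [2.075, 2.356, 0.003]
wrist_force: [-0.0, -0.4, -0.6]
width: 0.7
```

Run:
```python
from h import *
tip(wor((-62,56)).tolist()+[.0085],98.5)
```

```text
pos [0.4659 0.0878 0.0883] loc [-62.2  53.1] yaw 97.24 q [ 0.13  0.02  2.16 -0.    0.95  0.01] w 59.8 F [-0.  -0.4 -0.6]
shift tool mm [ 2.9 -0.1 79.8]
turn [ 0.003   0.0003 -0.022 ]
shift after turn [ 2.9  0.2 79.8]
```

servo_tool(targets="0.003 0 -0.022 3 0 20 50;0 0 0 0 0 25 50;0 0 0 0 0 18 50;0 0 0 0 0 5 50;0 0 0 0 0 0 50")

```text
time: 13.0
tool_pos: [0.4709, 0.0914, 0.0219]
tcp_rot: [2.025, 2.391, 0.012]
wrist_force: [-0.1, -0.3, -1.3]
width: 0.693
```

Run:
```python
from h import *
tip(wor((-62,56)).tolist()+[.0085],98.5)
```

```text
pos [0.4709 0.0914 0.0219] loc [-56.7  55.9] yaw 99.47 q [ 0.14  0.13  2.2  -0.    0.8  -0.02] w 59.2 F [-0.1 -0.3 -1.3]
shift tool mm [ 0.2 -5.4 13.4]
turn [0.0109 0.0009 0.0169]
shift after turn [ 0.1 -5.3 13.4]
```

servo_tool(targets="0.01 0 0.016 0 -6 9 50;0 0 0 0 0 6 50;0 0 0 0 0 0 50")

```text
time: 13.25
tool_pos: [0.4667, 0.0903, 0.0073]
tcp_rot: [2.047, 2.38, 0.002]
wrist_force: [0.7, -0.2, -0.4]
width: 0.696
```

Run:
```python
from h import *
tip(wor((-62,56)).tolist()+[.0085],98.5)
```

```text
pos [0.4667 0.0903 0.0073] loc [-61.   55.5] yaw 98.62 q [ 0.14  0.15  2.21 -0.    0.78 -0.01] w 59.5 F [ 0.7 -0.2 -0.4]
shift tool mm [ 0.5 -1.  -1.2]
turn [0.0025 0.001  0.002 ]
shift after turn [ 0.5 -1.  -1.2]
```

servo_tool(targets="0 0 0 0 0 1 50;0 0 0 0 0 0 72;0 0 0 0 0 0 72;0 0 0 0 0 0 72;0 0 0 0 0 -20 72;0 0 0 0 0 -40 72;0 0 0 0 0 -30 72;0 0 0 0 0 0 72")

```text
time: 13.92
tool_pos: [0.467, 0.0903, 0.1011]
tcp_rot: [2.045, 2.382, 0.002]
wrist_force: [1.0, 0.5, 0.8]
width: 0.841
```

Run:
```python
from h import *
tip(wor((27.5,-21.5)).tolist()+[.1],130)
```

```text
pos [0.467  0.0903 0.1011] loc [-60.6  55.4] yaw 98.68 q [ 0.14  0.01  2.15 -0.    0.98 -0.01] w 71.8 F [1.  0.5 0.8]
shift tool mm [-77.2  87.9   1.3]
turn [ 0.0018  0.0015 -0.5466]
shift after turn [-111.6   35.     1.1]
```

servo_tool(targets="0 0 -0.11 -16 17 0 73;0 0 -0.11 -18 15 0 73;0 0 -0.11 -20 13 0 73;0 0 -0.11 -21 11 0 73;0 0 -0.11 -22 9 0 73;0 0 0 0 0 0 73;0 0 0 0 0 0 73")

```text
time: 14.5
tool_pos: [0.5716, 0.0215, 0.1058]
tcp_rot: [1.276, 2.856, 0.01]
wrist_force: [0.1, -0.4, -0.6]
width: 0.851
```

Run:
```python
from h import *
tip(wor((27.5,-21.5)).tolist()+[.009],130)
c=cam("wrist");crop(c,"w9.png",100,100,460,370,2)
```

```text
pos [0.5716 0.0215 0.1058] loc [ 32.6 -28.1] yaw 131.85 q [-0.01  0.17  1.96  0.    0.99 -0.74] w 72.7 F [ 0.1 -0.4 -0.6]
shift tool mm [ 9.2 -1.8 96.7]
turn [0.0114 0.0094 0.0323]
shift after turn [ 8.3 -0.9 96.8]
```

View pics/w9.png

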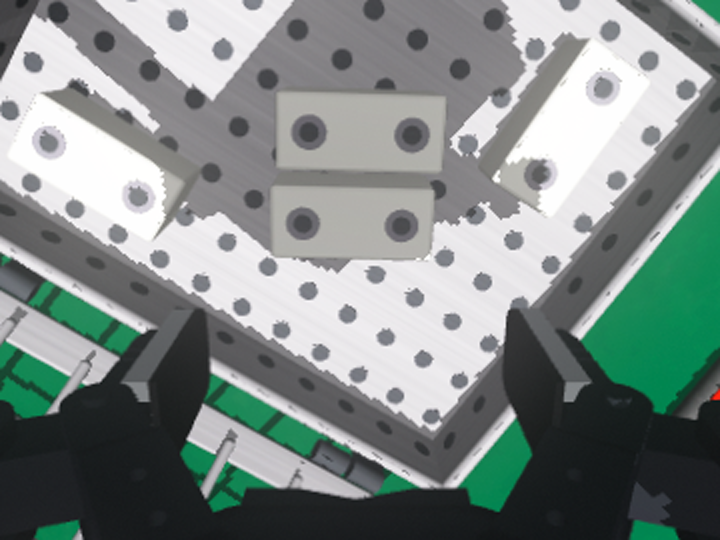

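Run:
```python
from h import *
c=cam("wrist")
a,b=[onplane(c,(u/2+100,v/2+100),.038) for u,v in ((302,223),(401,226))]; m=(a+b)/2;ax=np.degrees(np.arctan2(*(b-a)[1::-1]))
print(m,loc(m),ax)
tip((m[0],m[1],.009),ax+90)
```

```text
[0.56618415 0.02745765 0.038     ] [ 28.12479221 -21.43489937] 39.836215625706046
pos [0.5709 0.0221 0.1058] loc [ 32.  -27.5] yaw 131.88 q [-0.01  0.17  1.96  0.    0.99 -0.74] w 73.2 F [-0.   0.6  0.7]
shift tool mm [ 8.1 -1.  96.7]
turn [0.0113 0.0094 0.0358]
shift after turn [ 7.2 -0.2 96.8]
```

servo_tool(targets="0.011 0.01 0.034 8 -1 20 73;0 0 0 0 0 20 73;0 0 0 0 0 10 73;0 0 0 0 0 0 73")

```text
time: 14.93
tool_pos: [0.563, 0.0297, 0.0553]
tcp_rot: [1.335, 2.844, 0.002]
wrist_force: [-1.2, -0.4, -1.1]
width: 0.854
```

Run:
```python
from h import *
tip(wor((27.9,-21.5)).tolist()+[.009],129.9)
```

```text
pos [0.563  0.0297 0.0553] loc [ 25.3 -18.8] yaw 129.72 q [ 0.01  0.23  2.    0.    0.91 -0.69] w 73.0 F [-1.2 -0.4 -1.1]
shift tool mm [-3.7  0.7 46.3]
turn [ 0.0014 -0.0004 -0.0031]
shift after turn [-3.7  0.8 46.3]
```

servo_tool(targets="0 0 0 -4 1 12 73;0 0 0 0 0 18 73;0 0 0 0 0 13 73;0 0 0 0 0 3 73;0 0 0 0 0 0 73")

```text
time: 15.35
tool_pos: [0.567, 0.0282, 0.0084]
tcp_rot: [1.332, 2.842, 0.004]
wrist_force: [-0.8, -0.1, 0.6]
width: 0.856
```

Run:
```python
from h import *
tip(wor((27.9,-21.5)).tolist()+[.009],129.9)
```

```text
pos [0.567  0.0282 0.0084] loc [ 29.  -20.8] yaw 129.79 q [ 0.01  0.3   2.02  0.    0.82 -0.69] w 73.1 F [-0.8 -0.1  0.6]
shift tool mm [-0.  -1.3 -0.6]
turn [ 0.0036  0.0014 -0.002 ]
shift after turn [ 0.  -1.3 -0.6]
```

servo_tool(targets="0 0 0 0 -1 0 50;0 0 0 0 0 0 50;0 0 0 0 0 0 50;0 0 0 0 0 0 50;0 0 0 0 0 0 50;0 0 0 0 0 -40 50;0 0 0 0 0 -35 50;0 0 0 0 0 0 50")

```text
time: 16.02
tool_pos: [0.5651, 0.0273, 0.0856]
tcp_rot: [-1.333, -2.844, -0.002]
wrist_force: [1.5, 0.2, -0.2]
width: 0.692
```

Run:
```python
from h import *
tip(wor((62,-55)).tolist()+[.0085],98.5)
c=cam("wrist");crop(c,"w10.png",100,100,460,370,2)
```

```text
pos [0.5651 0.0273 0.0856] loc [ 27.  -21.4] yaw 129.76 q [ 0.    0.19  1.98  0.    0.97 -0.69] w 59.1 F [ 1.5  0.2 -0.2]
shift tool mm [-46.9  12.4  77.1]
turn [ 0.0007 -0.001   0.5457]
shift after turn [-33.6  35.   77.1]
```

View pics/w10.png

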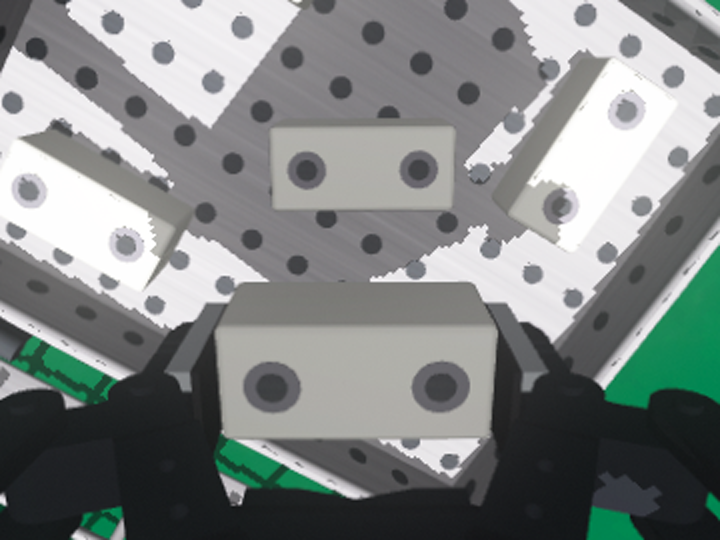

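servo_tool(targets="0 0 0.11 -9 4 0 50;0 0 0.11 -9 4 0 50;0 0 0.11 -9 5 0 50;0 0 0.11 -8 6 0 50;0 0 0.1 -8 6 0 50;0 0 0 0 0 0 50;0 0 0 0 0 0 50")

```text
time: 16.65
tool_pos: [0.6026, -0.0005, 0.0776]
tcp_rot: [-2.066, -2.357, 0.007]
wrist_force: [-1.0, -0.2, -0.2]
width: 0.695
```

Run:
```python
from h import *
tip(wor((62,-55)).tolist()+[.0085],98.5)
```

```text
pos [ 6.026e-01 -5.000e-04  7.760e-02] loc [ 60.  -54.4] yaw 97.54 q [-0.04  0.27  1.9   0.    0.98 -0.18] w 59.4 F [-1.  -0.2 -0.2]
shift tool mm [-0.7  2.6 69.1]
turn [-0.0081 -0.0029 -0.0168]
shift after turn [-0.6  2.  69.1]
```

servo_tool(targets="-0.008 -0.003 -0.017 -1 2 15 50;0 0 0 0 0 22 50;0 0 0 0 0 18 50;0 0 0 0 0 0 50")

```text
time: 16.98
tool_pos: [0.6026, -0.0001, 0.02]
tcp_rot: [-2.035, -2.392, 0.0]
wrist_force: [-0.6, 0.6, -1.9]
width: 0.693
```

Run:
```python
from h import *
tip(wor((62,-55)).tolist()+[.0085],98.5)
```

```text
pos [ 6.026e-01 -1.000e-04  2.000e-02] loc [ 60.1 -54.1] yaw 99.21 q [-0.04  0.34  1.93  0.    0.87 -0.2 ] w 59.2 F [-0.6  0.6 -1.9]
shift tool mm [-1.   1.9 11.5]
turn [-0.0006 -0.0005  0.0124]
shift after turn [-0.9  1.9 11.5]
```

servo_tool(targets="0 0 0.012 -1 1.5 8 50;0 0 0 0 0 5 50;0 0 0 0 0 0 50;0 0 0 0 0 0 72;0 0 0 0 0 0 72;0 0 0 0 0 0 72")

```text
time: 17.48
tool_pos: [0.605, -0.0001, 0.0112]
tcp_rot: [2.044, 2.385, 0.001]
wrist_force: [0.3, -0.6, 0.1]
width: 0.846
```

servo_tool(targets="0 0 0 0 0 -20 72;0 0 0 0 0 -40 72;0 0 0 0 0 -40 60;0 0 0 0 0 -40 40;0 0 0 -30 -20 -20 20;0 0 0 -30 -20 0 0;0 0 0 0 0 0 0")

```text
time: 18.07
tool_pos: [0.574, -0.0656, 0.1781]
tcp_rot: [2.035, 2.393, -0.003]
wrist_force: [-0.9, 0.6, -1.2]
width: 0.137
```

Run:
```python
from h import *
tip()
c=cam("wrist");crop(c,"w11.png",0,0,560,420,1.4)
```

```text
pos [ 0.574  -0.0656  0.1781] loc [  22.1 -114.7] yaw 99.23 q [-0.16  0.12  1.87 -0.    1.15 -0.32] w 11.7 F [-0.9  0.6 -1.2]
turn [-0.0011  0.0015 -0.    ]
```

View pics/w11.png

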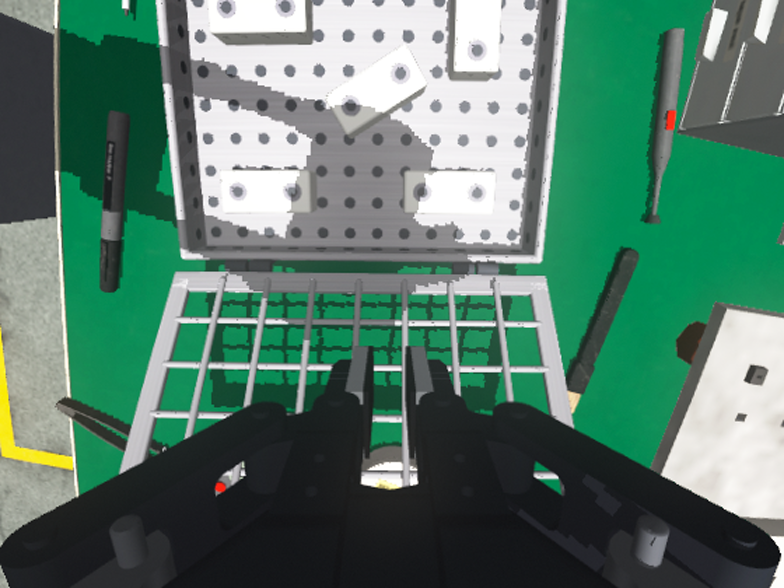

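Run:
```python
from h import *
c=cam("side");crop(c,"si2.png",200,60,400,300,2.5)
print(c["image"].shape)
for th in (2.2,2.25,2.3,2.35,2.4):
    v=-106+210*np.cos(th);z=.0485+.21*np.sin(th)
    print(th,round(v),round(z,3),[np.round(proj(c,[*wor((u,v)),z]),1) for u in(-122,0,122)])
s=cam("scene");crop(s,"sc2.png",180,160,480,385,2.6)
print(onplane(s,(345,365),.02),onplane(s,(432,290),.1),onplane(s,(385,305),.025))
```

```text
(420, 560, 3)
2.2 -230 0.218 [array([337.5, 114.6]), array([289.1, 114.2]), array([241. , 114.1])]
2.25 -238 0.212 [array([337.1, 115.4]), array([289.2, 115. ]), array([241.4, 115. ])]
2.3 -246 0.205 [array([336.8, 116.4]), array([289.2, 116. ]), array([241.9, 116. ])]
2.35 -254 0.198 [array([336.4, 117.6]), array([289.3, 117.3]), array([242.3, 117.2])]
2.4 -261 0.19 [array([336.1, 119. ]), array([289.3, 118.6]), array([242.8, 118.6])]
[ 0.45477216 -0.30345152  0.02      ] [ 0.64301007 -0.30448466  0.1       ] [ 0.60452719 -0.24259722  0.025     ]
```

View pics/si2.png

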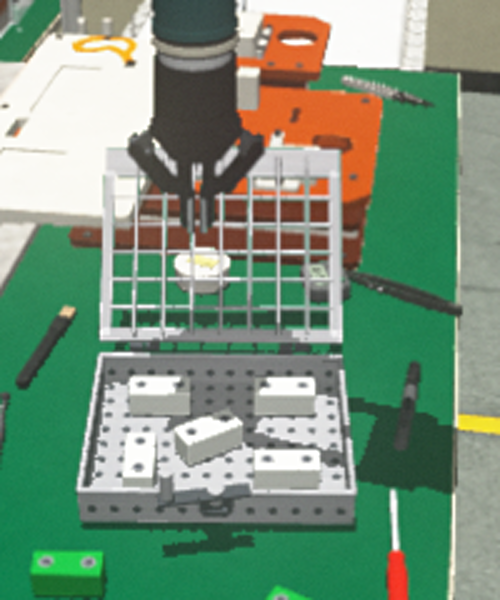

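View pics/sc2.png

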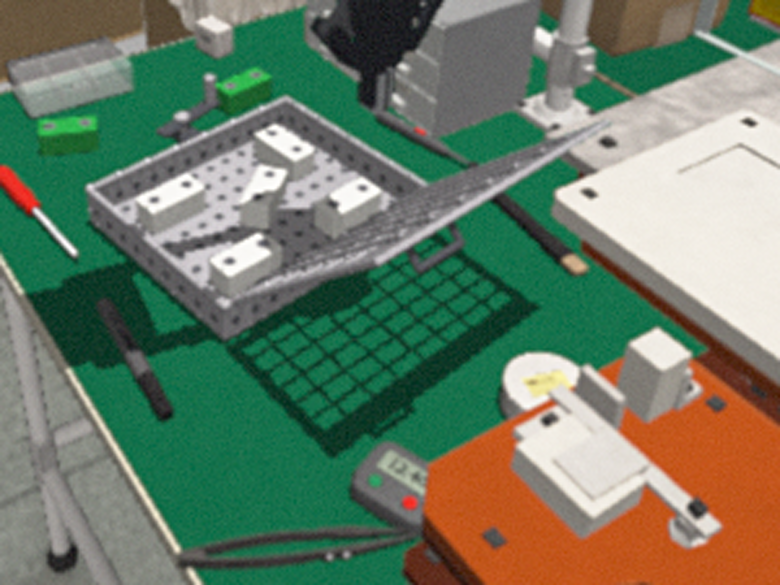

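servo_tool(targets="0 0 0 0 0 -40 0;0 0 0 0 -5 -41 0;0 0 0 -40 -5 0 0;0 0 0 -40 -5 0 0;0 0 0 -40 -5 0 0;0 0 0 -40 -4 0 0;0 0 0 -15 0 0 0;0 0 0 0 0 0 0")

```text
time: 18.88
tool_pos: [0.581, -0.2327, 0.2476]
tcp_rot: [-2.002, -2.394, 0.007]
wrist_force: [0.2, 0.1, -1.2]
width: 0.001
```

Run:
```python
from h import *
tip([*wor((0,-300)),.165],98.5)
```

```text
pos [ 0.581  -0.2327  0.2476] loc [   4.3 -280.9] yaw 100.17 q [-0.42  0.18  1.68  0.    1.31 -0.6 ] w 0.1 F [ 0.2  0.1 -1.2]
shift tool mm [-20.1  -3.5  82.4]
turn [-0.0168 -0.0127  0.0293]
shift after turn [-19.1  -4.3  82.6]
```

servo_tool(targets="-0.017 -0.013 0.029 -20 -4 5 0;0 0 0 -5 0 15 0;0 0 0 0 0 35 0;0 0 0 0 0 30 0;0 0 0 0 0 0 0")

```text
time: 19.3
tool_pos: [0.5833, -0.2512, 0.1549]
tcp_rot: [-2.044, -2.378, -0.006]
wrist_force: [-0.3, 0.9, -1.0]
width: -0.002
```

Run:
```python
from h import *
tip([*wor((0,-300)),.165],98.5)
c=cam("wrist");crop(c,"w12.png",0,0,560,420,1.4)
c=cam("scene");crop(c,"sc3.png",180,100,480,325,2.6)
```

```text
pos [ 0.5833 -0.2512  0.1549] loc [   3.9 -299.5] yaw 98.65 q [-0.45  0.25  1.77  0.01  1.13 -0.6 ] w -0.2 F [-0.3  0.9 -1. ]
shift tool mm [ -0.4  -3.9 -10.1]
turn [-0.0011 -0.0069  0.0026]
shift after turn [ -0.5  -3.9 -10.1]
```

View pics/w12.png

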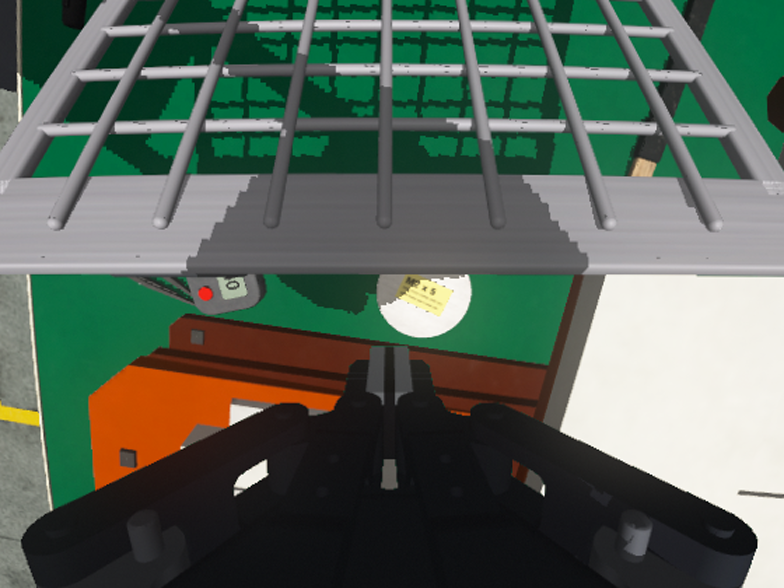

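View pics/sc3.png

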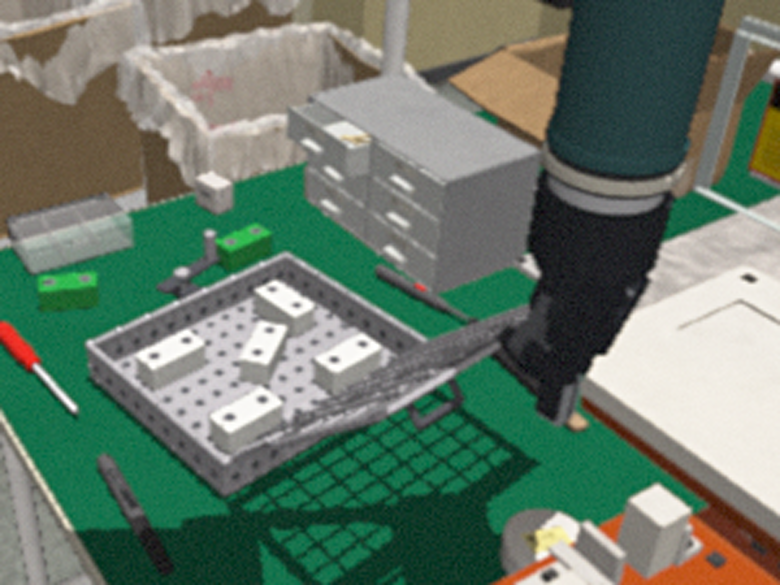

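Run:
```python
from h import *
c=cam("wrist")
for z in (.18,.19,.2,.21): print(z,loc(onplane(c,(385/1.4,272/1.4),z)), "circle r",np.hypot(loc(onplane(c,(385/1.4,272/1.4),z))[1]+106,(z-.0485)*1000))
for th in np.arange(2.3,-.01,-.1):
    P=np.array([-106+195*np.cos(th)-2.5*np.sin(th)-11, 48.5+195*np.sin(th)+2.5*np.cos(th)]);print(round(th,2),np.round(P))
```

```text
0.18 [   5.31977816 -259.84532676] circle r 202.38733795792027
0.19 [   5.37665145 -257.70655443] circle r 207.45391935949368
0.2 [   5.43352473 -255.5677821 ] circle r 212.89145460462734
0.21 [   5.49039801 -253.42900978] circle r 218.6722728739742
2.3 [-249.  192.]
2.2 [-234.  205.]
2.1 [-218.  216.]
2.0 [-200.  225.]
1.9 [-182.  232.]
1.8 [-164.  238.]
1.7 [-145.  242.]
1.6 [-125.  243.]
1.5 [-106.  243.]
1.4 [-86. 241.]
1.3 [-67. 237.]
1.2 [-49. 231.]
1.1 [-31. 223.]
1.0 [-14. 214.]
0.9 [  2. 203.]
0.8 [ 17. 190.]
0.7 [ 31. 176.]
0.6 [ 43. 161.]
0.5 [ 53. 144.]
0.4 [ 62. 127.]
0.3 [ 69. 109.]
0.2 [74. 90.]
0.1 [77. 70.]
-0.0 [78. 51.]
```

servo_tool(targets="0 0 0 12 -1 -6 0;0 0 0 14 -1 -6 0;0 0 0 14 0 -8 0;0 0 0 14 0 -9 0;0 0 0 14 0 -9 0;0 0 0 14 0 -9 0")

```text
time: 19.95
tool_pos: [0.5755, -0.1711, 0.2241]
tcp_rot: [2.031, 2.366, 0.008]
wrist_force: [0.3, -2.1, -1.2]
width: 0.001
```

Run:
```python
from h import *
tip([*wor((0,-200)),.220],98.5)
c=cam("wrist");crop(c,"w13.png",0,0,560,420,1)
```

```text
pos [ 0.5755 -0.1711  0.2241] loc [   8.  -219.2] yaw 98.71 q [-0.33  0.11  1.8  -0.    1.21 -0.48] w 0.1 F [ 0.3 -2.1 -1.2]
shift tool mm [19.3 -8.   3.7]
turn [0.0193 0.0148 0.0038]
shift after turn [19.2 -8.   4.1]
```

View pics/w13.png

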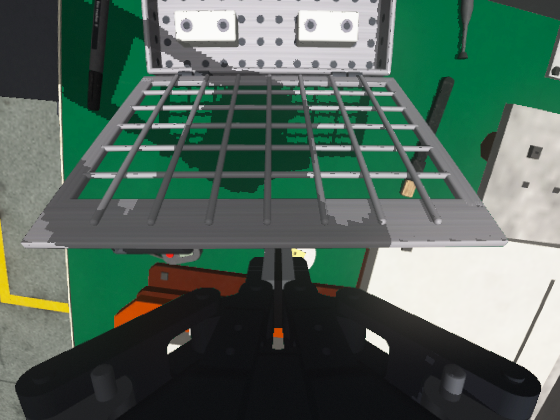

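servo_tool(targets="0.019 0.015 0 8 -2 6 0;0 0 0 16 -2 -3 0;0 0 0 18 0 -6 0;0 0 0 18 0 -5 0;0 0 0 18 0 -4 0")

```text
time: 20.42
tool_pos: [0.5625, -0.0898, 0.2436]
tcp_rot: [2.039, 2.377, 0.008]
wrist_force: [-0.1, -1.9, -1.1]
width: -0.003
```

Run:
```python
from h import *
tip([*wor((0,-125)),.240],98.5)
c=cam("scene");crop(c,"sc4.png",180,100,480,325,2.6)
```

```text
pos [ 0.5625 -0.0898  0.2436] loc [   7.1 -136.8] yaw 98.73 q [-0.2   0.05  1.83 -0.    1.25 -0.35] w -0.3 F [-0.1 -1.9 -1.1]
shift tool mm [11.9 -7.1  3.5]
turn [0.0105 0.0041 0.0041]
shift after turn [11.8 -7.1  3.6]
```

View pics/sc4.png

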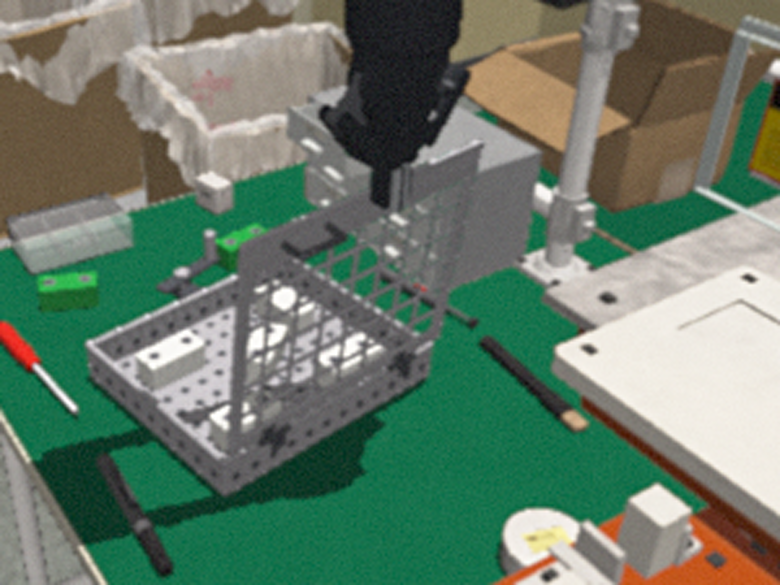

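servo_tool(targets="0.01 0.004 0 14 -3 4 0;0 0 0 18 -2 1 0;0 0 0 18 0 2 0;0 0 0 18 0 4 0;0 0 0 17 0 6 0;0 0 0 17 0 8 0")

```text
time: 20.97
tool_pos: [0.5416, 0.0183, 0.2195]
tcp_rot: [-2.044, -2.383, -0.006]
wrist_force: [0.1, -0.4, -0.5]
width: 0.001
```

Run:
```python
from h import *
tip([*wor((0,-31)),.223],98.5)
```

```text
pos [0.5416 0.0183 0.2195] loc [  2.5 -26.8] yaw 98.75 q [-0.01  0.02  1.9   0.    1.22 -0.17] w 0.1 F [ 0.1 -0.4 -0.5]
shift tool mm [-4.1 -2.5 -3.5]
turn [ 0.0016 -0.0038  0.0044]
shift after turn [-4.2 -2.5 -3.5]
```

Run:
```python
from h import *
c=cam("scene");crop(c,"sc5.png",180,100,480,325,2.6)
```

```text
(no output)
```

View pics/sc5.png

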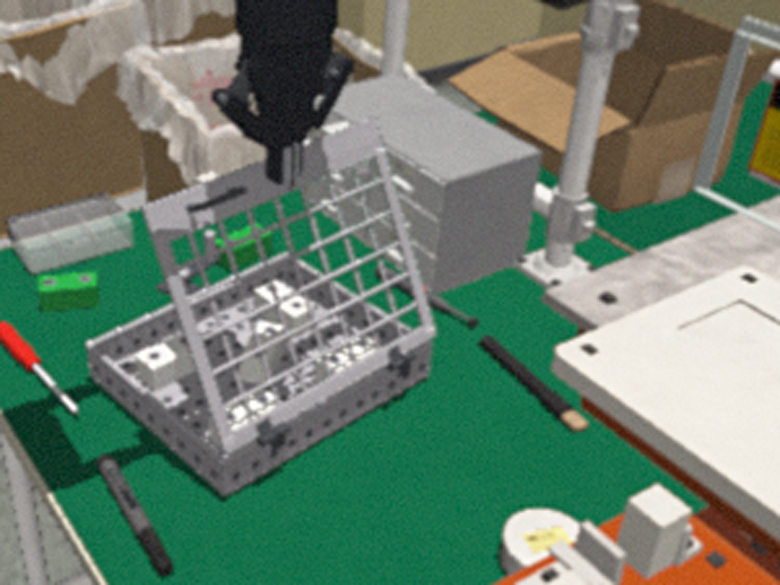

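servo_tool(targets="0 0 0 12 -1 8 0;0 0 0 13 -1 10 0;0 0 0 14 0 12 0;0 0 0 13 0 13 0;0 0 0 12 0 14 0;0 0 0 11 0 16 0")

```text
time: 21.52
tool_pos: [0.5255, 0.0998, 0.1423]
tcp_rot: [-2.039, -2.38, -0.006]
wrist_force: [0.3, -0.5, 0.5]
width: 0.004
```

Run:
```python
from h import *
tip([*wor((0,53)),.144],98.5)
```

```text
pos [0.5255 0.0998 0.1423] loc [-1.4 56.1] yaw 98.83 q [ 0.14  0.08  1.99  0.01  1.07 -0.02] w 0.4 F [ 0.3 -0.5  0.5]
shift tool mm [-3.1  1.4 -1.8]
turn [-0.0019 -0.0079  0.0057]
shift after turn [-3.1  1.4 -1.7]
```

servo_tool(targets="0 0 0 6 0 16 0;0 0 0 6 0 18 0;0 0 0 5 0 18 0;0 0 0 4 0 16 0;0 0 0 2 0 10 0")

```text
time: 21.93
tool_pos: [0.5169, 0.1275, 0.0567]
tcp_rot: [-2.033, -2.377, 0.001]
wrist_force: [0.5, -0.2, 1.1]
width: -0.001
```

Run:
```python
from h import *
tip([*wor((0,80)),.051],98.5)
c=cam("wrist");crop(c,"w14.png",0,0,560,420,1.2)
c=cam("scene");crop(c,"sc6.png",180,100,480,325,2.6)
```

```text
pos [0.5169 0.1275 0.0567] loc [-5.8 84.8] yaw 98.92 q [0.19 0.18 2.06 0.01 0.91 0.02] w -0.1 F [ 0.5 -0.2  1.1]
shift tool mm [-4.9  5.8  5.6]
turn [-0.0097 -0.0105  0.0073]
shift after turn [-4.8  5.8  5.7]
```

View pics/w14.png

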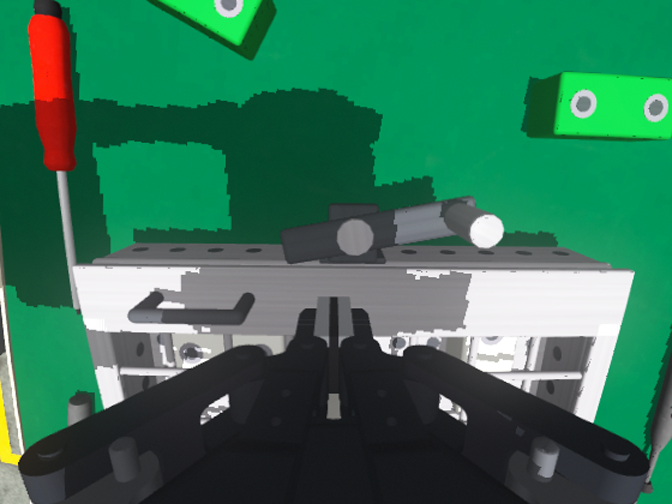

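View pics/sc6.png

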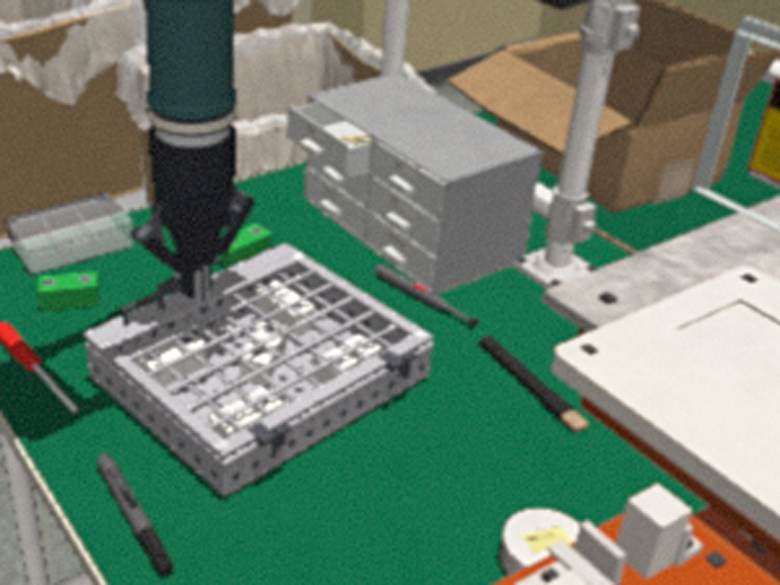

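servo_tool(targets="-0.01 -0.01 0 1 2 4 0;0 0 0 0 0 4 0;0 0 0 0 0 2 0")

```text
time: 22.28
tool_pos: [0.5187, 0.1286, 0.0509]
tcp_rot: [-2.042, -2.386, 0.003]
wrist_force: [-7.9, -2.2, 15.1]
width: 0.004
```

servo_tool(targets="0 0 0 0 0 2 0;0 0 0 0 0 2 0")

```text
time: 22.45
tool_pos: [0.5187, 0.1286, 0.051]
tcp_rot: [-2.042, -2.385, 0.004]
wrist_force: [-5.2, 0.2, 9.9]
width: -0.008
```

servo_tool(targets="0 0 0 0 0 -30 0;0 0 0 0 10 -30 0;0 0 0 3 20 0 0;0 0 0 3 20 0 0;0 0 0 0 0 0 0;0 0 0 0 0 0 0")

```text
time: 22.95
tool_pos: [0.5713, 0.1422, 0.1197]
tcp_rot: [2.043, 2.38, 0.006]
wrist_force: [-0.8, -0.7, -0.3]
width: -0.003
```

Run:
```python
from h import *
tip([*wor((46,98)),.068],98.5)
c=cam("wrist");crop(c,"w15.png",0,0,560,420,1.4)
for n,u,z in ():pass
```

```text
pos [0.5713 0.1422 0.1197] loc [50.1 91.3] yaw 98.72 q [ 0.2   0.19  1.91 -0.    1.04  0.05] w -0.2 F [-0.8 -0.7 -0.3]
shift tool mm [ 6.8 -4.4 51.6]
turn [0.0062 0.0015 0.0038]
shift after turn [ 6.7 -4.1 51.7]
```

View pics/w15.png

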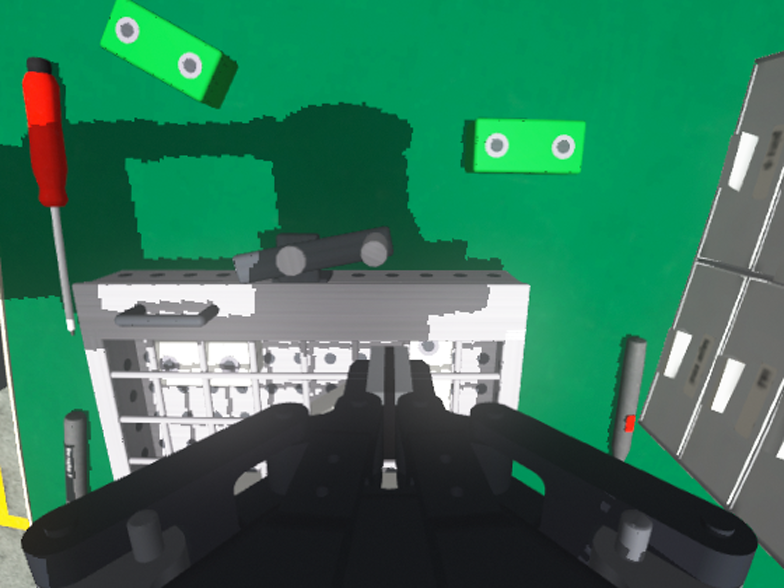

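servo_tool(targets="0.006 0 0 4 -4 12 0;0 0 0 0 0 20 0;0 0 0 0 0 18 0;0 0 0 0 0 0 0")

```text
time: 23.33
tool_pos: [0.5644, 0.1454, 0.0676]
tcp_rot: [2.046, 2.381, -0.0]
wrist_force: [-1.2, -0.4, -1.4]
width: 0.004
```

Run:
```python
from h import *
tip([*wor((46,98)),.068],98.5)
c=cam("wrist");crop(c,"w16.png",100,100,460,370,2)
for uv in ((290/1.4,260/1.4),):pass
```

```text
pos [0.5644 0.1454 0.0676] loc [43.8 95.5] yaw 98.65 q [ 0.21  0.25  1.95 -0.    0.94  0.06] w 0.4 F [-1.2 -0.4 -1.4]
shift tool mm [ 2.5  2.2 -0.4]
turn [0.001  0.0014 0.0027]
shift after turn [ 2.5  2.2 -0.4]
```

View pics/w16.png

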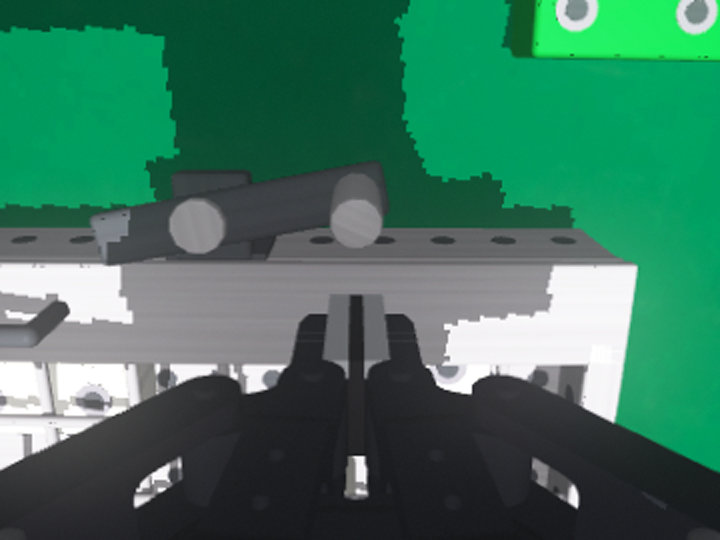

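servo_tool(targets="0 0 0 12 1 0 0;0 0 0 13 1 0 0;0 0 0 12 -1 0 0;0 0 0 8 -3 0 0")

```text
time: 23.72
tool_pos: [0.5539, 0.1907, 0.0689]
tcp_rot: [2.049, 2.379, -0.006]
wrist_force: [-1.2, -6.7, -1.6]
width: -0.001
```

Run:
```python
from h import *
tip([*wor((34,147.6)),.068],98.5)
c=cam("wrist");crop(c,"w17.png",100,100,460,370,2)
```

```text
pos [0.5539 0.1907 0.0689] loc [ 40.1 141.9] yaw 98.53 q [ 0.29  0.25  1.94 -0.    0.95  0.14] w -0.0 F [-1.2 -6.7 -1.6]
shift tool mm [ 5.7 -6.1  0.9]
turn [-0.0016  0.0037  0.0004]
shift after turn [ 5.7 -6.1  0.9]
```

View pics/w17.png

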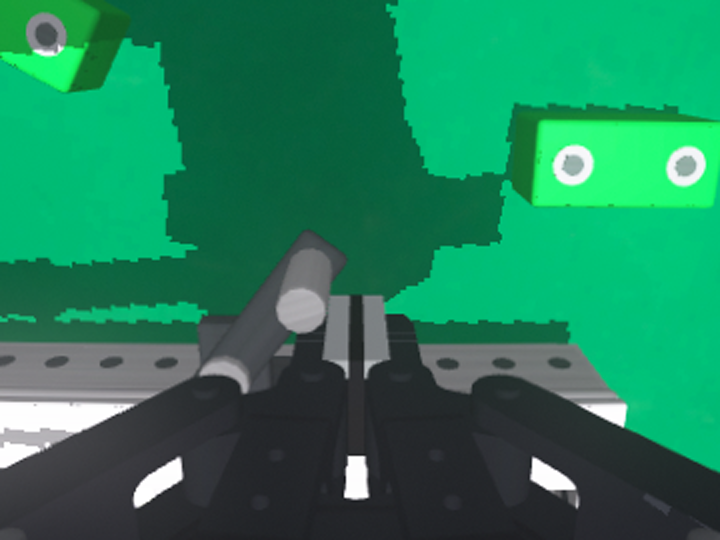

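servo_tool(targets="0 0 0 5 -9 0 0;0 0 0 5 -10 0 0;0 0 0 3 -10 0 0;0 0 0 2 -9 0 0")

```text
time: 24.1
tool_pos: [0.5257, 0.1951, 0.0716]
tcp_rot: [2.01, 2.368, 0.01]
wrist_force: [27.9, -12.9, -19.7]
width: 0.001
```

Run:
```python
from h import *
tip([*wor((11,159)),.068],98.5)
c=cam("wrist");crop(c,"w18.png",100,100,460,370,2)
```

```text
pos [0.5257 0.1951 0.0716] loc [ 12.9 150.3] yaw 99.34 q [ 0.33  0.19  2.01 -0.03  0.92  0.19] w 0.1 F [ 27.9 -12.9 -19.7]
shift tool mm [ 8.8 -1.8  3.3]
turn [0.0284 0.023  0.015 ]
shift after turn [ 8.7 -1.9  3.6]
```

View pics/w18.png

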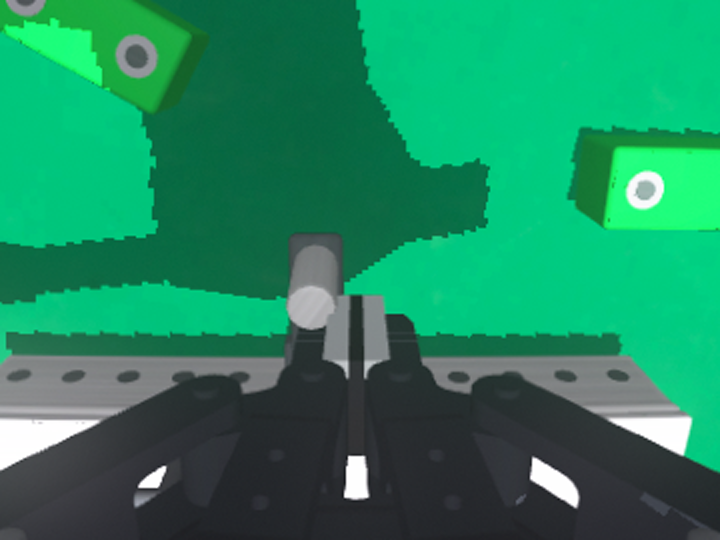

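servo_tool(targets="0 0 0 0 12 0 0;0 0 0 0 10 0 0;0 0 0 0 0 -30 0;0 0 0 0 0 -40 0;0 0 0 -20 0 -40 0;0 0 0 -20 0 -40 0;0 0 0 -20 0 0 0;0 0 0 0 0 0 0")

```text
time: 24.82
tool_pos: [0.5514, 0.1478, 0.2293]
tcp_rot: [2.007, 2.371, 0.024]
wrist_force: [0.4, 0.4, -0.7]
width: -0.001
```

Run:
```python
from h import *
tip()
c=cam("wrist");crop(c,"w19.png",0,0,560,420,1.4)
for n in("scene","side"):
    d=cam(n); crop(d,n+"9.png",*((190,160,390,310) if n=="scene" else (210,180,370,300)),4)
```

```text
pos [0.5514 0.1478 0.2293] loc [31.3 99.7] yaw 99.49 q [ 0.23  0.05  1.86 -0.02  1.2   0.07] w -0.1 F [ 0.4  0.4 -0.7]
turn [0.034  0.0165 0.0003]
```

View pics/w19.png

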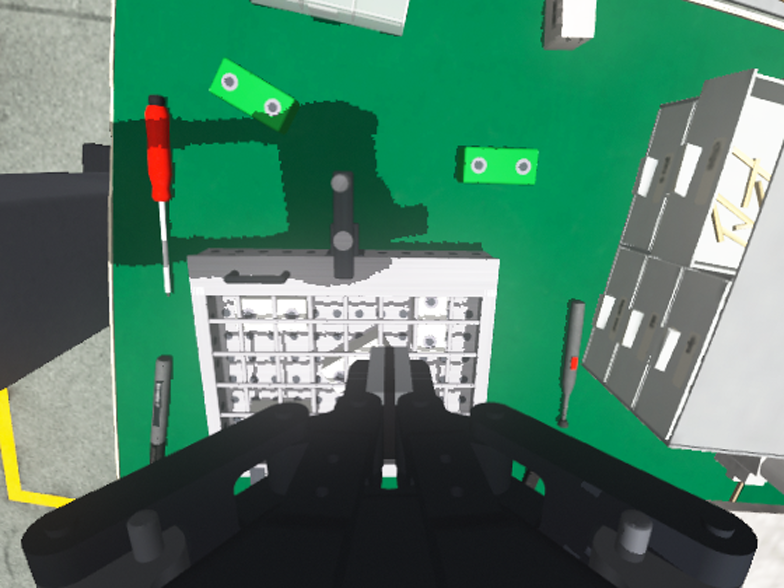

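View pics/side9.png

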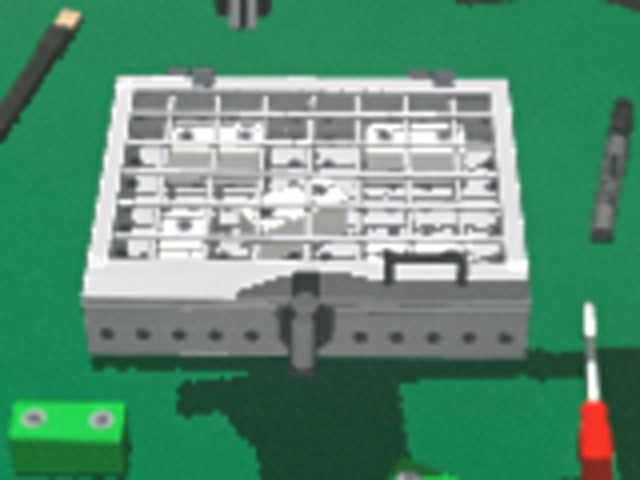

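View pics/scene9.png

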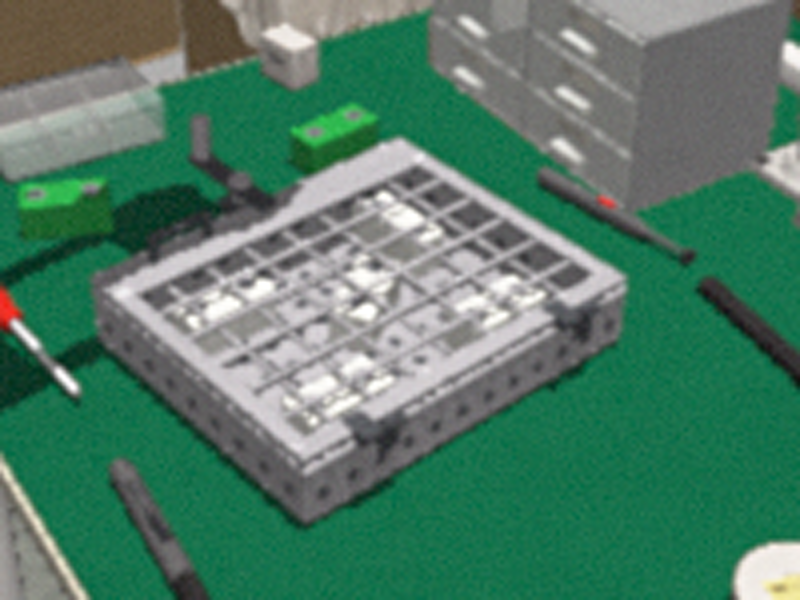

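Run:
```python
from h import *
c=cam("wrist")
p=onplane(c,(341/1.4,183/1.4),.087);q=onplane(c,(343/1.4,240/1.4),.060)
d=loc(p)-loc(q);print(loc(p),loc(q),np.hypot(*d),np.arctan2(d[1],d[0]))
for n,u in dict(L=(190,259),R=(498,259)).items(): print(n,loc(onplane(c,(u[0]/1.4,u[1]/1.4),.051)))
```

```text
[  3.28159506 165.62180235] [  2.13789068 124.16221711] 41.47535735496698 1.5432173146807906
L [-116.35452585  107.03880477]
R [121.71868827 109.59270088]
```

```bash
python3 -c "
from workcell import finish_job
print(finish_job())"
```

```text
the job is handed in; nothing more can be done
None
```

The job is done and handed in at about 25 s, with the arm clear of everything.

**Blocks:** I picked four blocks off the heap and set one well inside each quarter of the basket. The fifth lies flat near the centre where it already was. The wrist image before closing showed all five flat, with clear gaps between them.

**Lid:** I swung it over from its outer face and pressed the edge strip down until it stopped at 51 mm with about 10–15 N. That is the stated shut height, and the pictures show it flush on the rim.

**Latch:** I pushed the peg round until it hit its stop at about 30 N. The last measurement gave 1.54 rad against 1.57, which I put down to picture measurement error. The nose lies over the lid's edge strip.

**Checks that disagreed:** The last wrist picture put the latch pivot and lid edge about 3–6 mm too far out. Both were off in the same direction, so I took it as camera calibration plus a slight tool tilt rather than a misplaced lid.

In the last pictures the green look-alikes and the table things in view stood where they were. I did not measure their positions.

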